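# Plug a test port and lock it with the cam handle

## Robot

A 6-joint arm with a two-finger parallel gripper is mounted at the origin on the work surface. World frame = base frame: x ahead of the robot, y to its left, z up, the work surface at z = 0. Lengths are in m, angles in rad, forces in N, time in s.
With the tool pointing down it reaches from about 0.35 to 0.85 m from the base axis. Payload 8.1 kg.
Tool frame: the origin (TCP) lies at the very end of the fingers, on their centre line; the grasp point (between the pads) lies 19 mm behind it; z points along the fingers, y is the direction in which the jaws open and shut (so a half turn about z gives the same grasp; the last joint's range is limited). The gripper opens to 93 mm and grips with 3 to 60 N. Pads are 15 mm wide; open, the fingers measure 128 mm over their backs; the gripper's body (75 mm by 188 mm) begins 65 mm behind the grasp point.
Start: joints at [1.203, 0.13, 1.488, -0, 1.523, -0.085], TCP at [0.167, 0.576, 0.219] pointing down, gripper open.
Joint ranges: [-2.96, 2.96], [-0.89, 2.26], [0.02, 2.5], [-1.34, 4.48], [0, 2.73], [-2.66, 2.66]. Speed limits (rad/s): [2.39, 2.39, 2.79, 3.14, 3.14, 3.14].

## Interface

Orientations are given as a rotation vector (axis times angle).
In Python, from plant import read_state, read_camera, close_job gives the robot as it stands.
- The arm moves only by the tool jog_arm, never from a script. Its argument "motion" is one flat list of numbers, 7 for each row, row after row: the opening, from 0 (shut) to 1 (fully open), then the shift along the tool's x, y, z scaled (see below), then the turn, a rotation vector about the tool's x, y, z scaled (see below). A call has 1 to 8 rows; each row is the pose to reach, as a shift and turn from the pose measured when the call began, along the tool's axes at that moment; what a row does not reach only later rows make up. The controller multiplies each number of a shift by 0.5 m and each number of a turn by 90 degrees. A row lasts 1/10 s, in which the tool goes at most 50 mm and 8.59 degrees, less where a joint would pass 70% of its speed; a pose out of reach is approached as far as the arm can. A call with a number of a shift or a turn outside -1 to 1 is refused whole. A call with a gripper value outside its range is refused whole. The fingers move at their own pace and stop on an object; "grip_force" is the grip in N (left out, the last holds). Time passes only in rows, so rows that repeat a pose let the fingers close. It gives the time, the measured TCP pose, the force and the opening at its end, in the units of the state.
- read_state(): the state, without advancing time (a new reading comes with each control period).
- read_camera(name): name is "scene" or "top" or "wrist"; returns a dict with "frame" (480x640x3 uint8, red, green, blue), "vertical_fov" (degrees; the focal length in pixels is half the picture's height over the tangent of half this angle, whatever the lens; pixels are square), "cx", "cy" (the principal point, pixels), "dist_coeffs" ([k1, k2, p1, p2, k3] as OpenCV has them; the pictures are not rectified), "world_from_camera" (4x4, takes a point from camera to world coordinates); the wrist camera has in their place "hand_eye" (4x4, takes a point from camera to tool coordinates, whose origin is the TCP and whose axes are the flange's). Camera axes: x right, y down, z forward; pixel columns grow to the right and rows downward; lengths in m; the calibration is good to about 2 mm. A picture is of the moment at which its call begins: read the wrist's pose just before it. There is no depth.
- close_job(): hands the job in, once; it reports no verdict.
The state is a dict: "t": time; "q": joint angles; "dq": joint speeds; "joint_torque": joint torques, N m; "tool_pos": TCP position; "orientation": TCP orientation; "force": force on the tool from outside, world axes, zero at the start; "wrist_torque": the same for the moment, N m; "opening": finger opening in m.
Only numpy, scipy, OpenCV 4.12 (cv2) and the standard library are available. Lean on these libraries where they do the work, as an engineer would, in place of code of your own. Each camera call takes 0.05 s, during which the arm holds its last target.

## Task

Take the brass plug from the rack and seat it in the empty port of the grey test block, flange flat on the block. Then push the orange handle gently round its quarter-turn, all the way to its end stop, so that its nose locks over the plug's flange, and bed it there by leaning on it for half a second with 10 to 20 N before letting go. Push the handle with the fingers rather than clamping it, never with more than 20 N on the way or at the stop, and leave the other things where they are.

Things in the scene. Friction and masses are not known exactly. Their poses are not given: they have to be found in the camera images.
- plug: Loose round brass plug, about 0.2 kg, upright in one of the rack's three holes; the others hold steel ones. Origin: centre of its flange's underside, z up. Above: flange 44 mm across, 6 mm thick, then a round grip 24 mm across up to 46 mm above the origin. Below: pin 18 mm across, 26 mm long, the last 4 mm tapering to 12 mm. Seated, its flange lies flat on the block.
- block: Fixed grey test block, 110 mm (x) by 140 mm (y), 45 mm tall, on a thin dark foot 140 by 170 mm. Origin: centre of its underside, on the table; z up; turned by up to 0.35 rad. The port lies 30 mm to +y of the origin, the handle's pivot 25 mm to -y.
- port (a point): Centre of the port's mouth, on the top face of the block (45 mm above the table), axes as the block's. The port is an upright round hole 19.5 mm across and 32 mm deep with a 2 mm chamfer at the mouth.
- handle: Cam handle with an orange grip, swinging level on an upright pivot. Origin on the pivot at the block's top face, x along the lever, z up. It starts roughly along the block's -x and is pushed counter-clockwise (from above) to roughly the block's -y and a hard stop. Stiff: 0.55 N m friction, plus 0.4 N m per rad/s; stays where left. All contact force on it, squeezing too, must stay under 20 N.
- lever_end (a point): Middle of the lever's free end, 145 mm from the pivot and 34 mm above the block's top; axes as the handle's. The lever is straight, 18 mm wide and 18 mm tall (25 to 43 mm above the block's top); the outer 105 mm is orange.
- nose (a point): Lower edge of the tip of the handle's steel nose, 40 mm from the pivot on the side away from the lever, 18 mm wide, 10 mm tall, its underside 8.5 mm above the block's top. It swings over the 6 mm flange of a fully seated plug, and jams on a plug that stands proud.
- stop_collar: Dark collar with an upright red stop pin (8 mm across), under the handle; origin on the pivot at the block's top face, z up. Its angle on the block differs by up to 0.12 rad each time; it cannot be turned. The handle is at its end stop when its x axis lies along this collar's y axis, the lever's leading side then at the red pin.
- rack: Fixed aluminium rack, 70 mm (x) by 210 mm (y) and 35 mm tall, origin at the centre of its underside, with three upright holes 21 mm wide at y = -70, 0 and 70 mm, each holding a plug with its flange on the rack's top.
- spare_a: Bright steel spare plug with a hexagonal grip, of the same sizes as the brass one, standing in the rack. Leave it.
- spare_b: Dark steel spare plug with a hexagonal grip, of the same sizes as the brass one, standing in the rack. Leave it.
- wrench: Wrench lying on the table at the right. Leave it.
- screwdriver: Green-handled screwdriver lying on the far side. Leave it.
- coupling: Small brass coupling, 32 mm across and 42 mm tall, standing on the table near the robot. Leave it.
- oil: White oil bottle with a red cap, 60 mm across and 130 mm tall, standing at the right. Leave it.
Things that resemble listed ones, but are neither listed nor needed, are in the scene too. Leave any blue or green look-alike of the plug alone.

How it is judged:
By the outcome, as a careful person would: the job done as asked, in the order asked, and still so for the second after the job is handed in, with the robot touching nothing.
It also fails if it takes over 72 s, if anything falls off the work surface, if the arm or the gripper's body presses on something with over 40 N, if the wrist force passes 120 N, or if a joint passes its speed limit or range.

## Working session

There is one attempt and no reset: what is moved stays moved. The work goes in short steps, Python scripts to look and compute and a tool call to move; the robot and the scene stay as the last step left them, time stands still between calls to the robot, and variables do not carry over. Pictures are saved under pics/ and viewed, and the job is handed in when it is done.

Besides the shell and the picture viewer there is one more tool, called after "Request:" as name(argument=value, ...) on one line, values as JSON. jog_arm: Moves the arm, as the interface text tells. Its arguments: {"type":"object","properties":{"motion":{"type":"array","items":{"type":"number"}},"grip_force":{"type":"number"}},"required":["motion"]}

```bash
ls; mkdir -p pics; cat > h.py <<'E'
import numpy as np, cv2
from plant import read_state, read_camera
from scipy.spatial.transform import Rotation as R
def K(c):
    f=240/np.tan(np.radians(c["vertical_fov"])/2)
    return np.array([[f,0,c["cx"]],[0,f,c["cy"]],[0,0,1.]])
def tool():
    s=read_state(); T=np.eye(4); T[:3,:3]=R.from_rotvec(s["orientation"]).as_matrix(); T[:3,3]=s["tool_pos"]; return s,T
def grab(name):
    s,T=tool(); c=read_camera(name)
    c["W"]=np.array(c["world_from_camera"]) if name!="wrist" else T@np.array(c["hand_eye"])
    return c
def save(c,fn): cv2.imwrite("pics/"+fn,c["frame"][:,:,::-1])
def onplane(c,uv,z):
    uv=np.array(uv,float).reshape(-1,1,2)
    n=cv2.undistortPoints(uv,K(c),np.array(c["dist_coeffs"],float)).reshape(-1,2)
    d=np.c_[n,np.ones(len(n))]@c["W"][:3,:3].T; o=c["W"][:3,3]
    return o+d*((z-o[2])/d[:,2])[:,None]
def proj(c,P):
    V=np.linalg.inv(c["W"]); 
    return cv2.projectPoints(np.array(P,float).reshape(-1,1,3),cv2.Rodrigues(V[:3,:3])[0],V[:3,3],K(c),np.array(c["dist_coeffs"],float))[0].reshape(-1,2)
E
python3 - <<'E'
from h import *
import pickle
s,T=tool(); print(s); print(T.round(3))
for n in("scene","top","wrist"):
    c=grab(n); save(c,n+"0.png"); pickle.dump(c,open(n+"0.pkl","wb")); print(n,c["vertical_fov"],c["cx"],c["cy"],c["dist_coeffs"],c["W"].round(3).tolist())
E
```

```text
pics
{'t': 0.0, 'q': array([ 1.20259146e+00,  1.31143471e-01,  1.48926258e+00, -1.40414739e-06,
        1.52301653e+00, -8.54012254e-02]), 'dq': array([-0.0003595 ,  0.00205434, -0.00014468,  0.00071325,  0.00045289,
        0.00036226]), 'joint_torque': array([-1.10696772e-03, -5.59875441e+01, -4.91728914e+01,  7.66137103e-02,
        3.68042488e-02, -1.51481304e-04]), 'tool_pos': array([0.16720351, 0.57563892, 0.2176072 ]), 'orientation': array([-4.42689967e-01, -3.10983046e+00,  2.80095437e-03]), 'force': array([-0.01898302,  0.24882932, -0.58465029]), 'wrist_torque': array([-0.03157854, -0.01026971,  0.00176525]), 'opening': 0.09305651165067742}
[[-0.96   0.279 -0.001  0.167]
 [ 0.279  0.96  -0.002  0.576]
 [ 0.    -0.002 -1.     0.218]
 [ 0.     0.     0.     1.   ]]
scene 48.97452813968245 319.4376560634619 237.13967705569343 [0.04501428 0.         0.         0.         0.        ] [[-0.248, 0.602, -0.759, 1.491], [0.969, 0.141, -0.205, 0.242], [-0.016, -0.786, -0.618, 0.824], [0.0, 0.0, 0.0, 1.0]]
top 56.09962236661071 319.01968024235174 231.0637434776058 [-0.10636099  0.          0.          0.          0.        ] [[0.029, -0.989, 0.144, 0.43], [-1.0, -0.027, 0.013, -0.014], [-0.009, -0.145, -0.989, 1.222], [0.0, 0.0, 0.0, 1.0]]
wrist 68.63535914311902 318.80040151904376 248.29469704040162 [-0.02947998  0.          0.          0.          0.        ] [[0.278, 0.931, 0.238, 0.101], [0.961, -0.269, -0.069, 0.595], [-0.0, 0.248, -0.969, 0.383], [0.0, 0.0, 0.0, 1.0]]
```

View pics/top0.png

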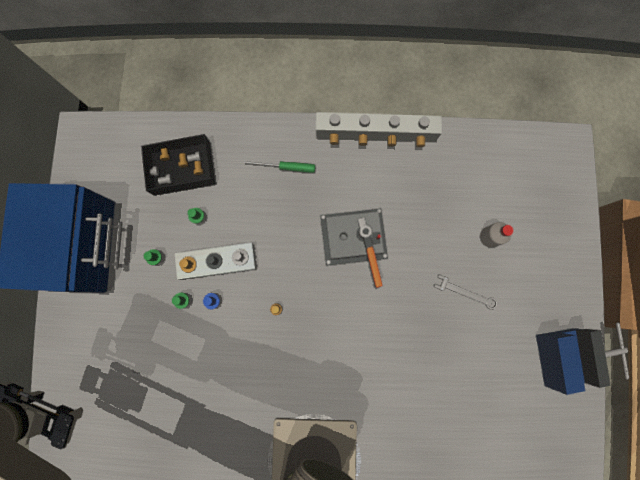

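View pics/scene0.png

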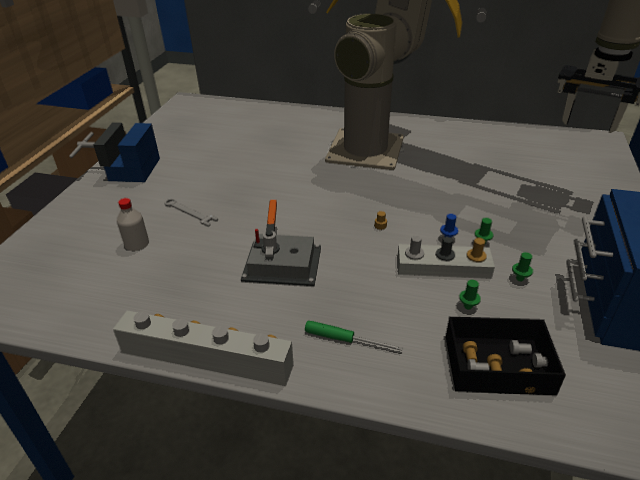

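View pics/wrist0.png

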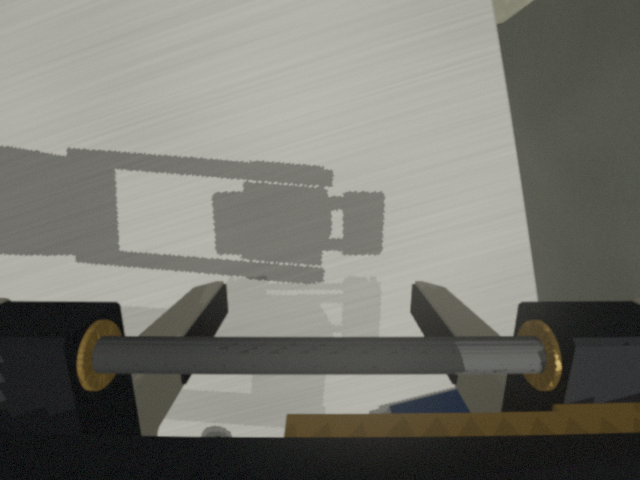

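The top view shows the rack around (215,260), holding brass at (188,264), dark at (214,261) and bright steel at (240,257). The block is at (354,237), with its port near (344,237) and the handle running from (365,231) to (378,285).

Other brass-looking things are the coupling at (276,309), loose parts in the black box at (165–200,153–170), and parts on the far rail at (334–421,140). Only (188,264) stands in a rack hole, so I'll confirm it in an enlarged crop.

```bash
python3 - <<'E'
import pickle
from h import *
t=pickle.load(open("top0.pkl","rb"))["frame"][:,:,::-1]; s=pickle.load(open("scene0.pkl","rb"))["frame"][:,:,::-1]
a=cv2.resize(t[195:325,165:265],(400,520),interpolation=3) if 0 else cv2.resize(t[235:290,165:265],(800,440)[0:2],interpolation=cv2.INTER_CUBIC)
cv2.imwrite("pics/crop_rack_top.png",a)
cv2.imwrite("pics/crop_block_top.png",cv2.resize(t[200:295,310:400],(540,570),interpolation=cv2.INTER_CUBIC))
cv2.imwrite("pics/crop_scene.png",cv2.resize(np.hstack([s[190:290,235:335],s[190:290,395:495]]),(800,400),interpolation=cv2.INTER_CUBIC))
E
```

```text
(no output)
```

View pics/crop_rack_top.png

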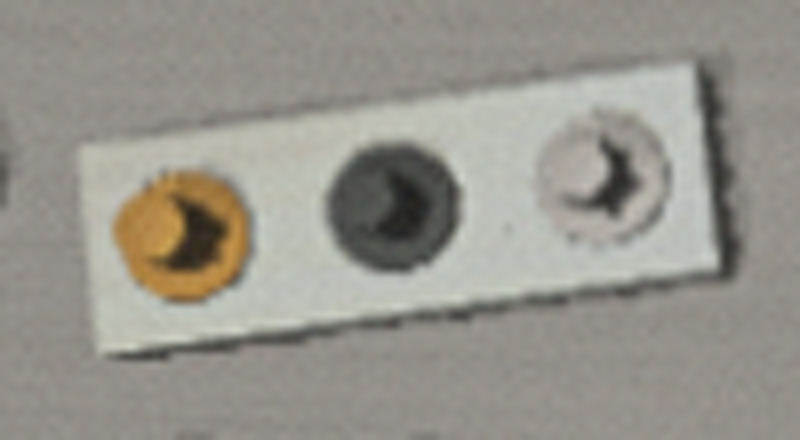

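View pics/crop_block_top.png

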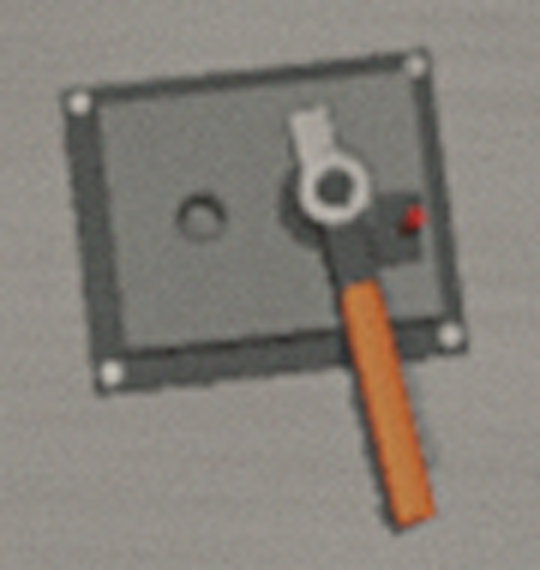

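View pics/crop_scene.png

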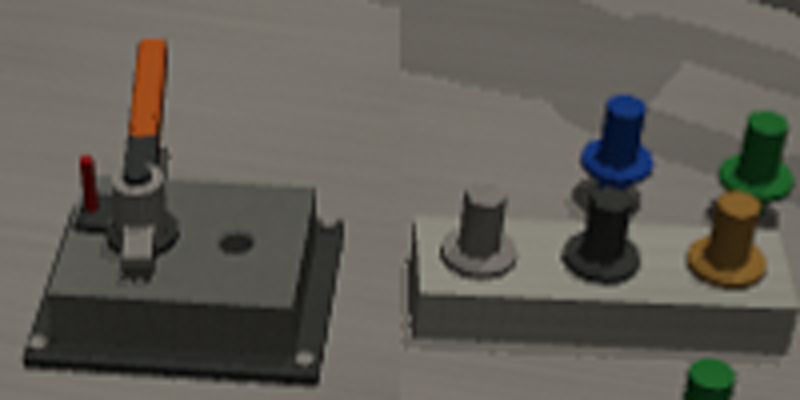

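The crops confirm it: the brass plug in the rack has a round grip and its flange lies on the rack's top. In the block crop I can see the port, the red pin and the handle. Next I'll take coarse positions from the top view.

```bash
python3 - <<'E'
import pickle
from h import *
c=pickle.load(open("top0.pkl","rb")); f=c["frame"]; hsv=cv2.cvtColor(f,cv2.COLOR_RGB2HSV)
def comps(m,roi):
    x0,y0,x1,y1=roi; mm=np.zeros_like(m); mm[y0:y1,x0:x1]=m[y0:y1,x0:x1]
    cs,_=cv2.findContours(mm,cv2.RETR_EXTERNAL,cv2.CHAIN_APPROX_NONE); return sorted(cs,key=cv2.contourArea,reverse=True)
m=cv2.inRange(hsv,(10,120,60),(30,255,255))
k=comps(m,(170,245,210,285))[0]; e=cv2.minEnclosingCircle(k); el=cv2.fitEllipse(cv2.convexHull(k)); print("brass",e,el)
print("flange", onplane(c,[el[0]],.041))
# rack white
m=cv2.inRange(hsv,(0,0,150),(180,40,255)); 
k=comps(m,(165,235,265,290))[0]; r=cv2.minAreaRect(k); b=cv2.boxPoints(r); print("rack",r); P=onplane(c,b,.035); print(P, P.mean(0)); 
print([np.linalg.norm(P[i]-P[i-1]) for i in range(4)])
# block
k=comps(cv2.inRange(hsv,(0,0,0),(180,255,255)),(0,0,1,1))
m=cv2.inRange(hsv,(3,150,80),(16,255,255)); k=comps(m,(350,240,395,295))[0]; r=cv2.minAreaRect(k); b=cv2.boxPoints(r);print("lever",r,onplane(c,b,.088))
w=cv2.inRange(f,(170,170,165),(255,255,255))
for q in [(323,217),(379,211),(328,262),(385,256)]: print(onplane(c,[q],0.005))
print("port",onplane(c,[(343.6,236.3)],.045),"red",onplane(c,[(378.5,236.5)],.085))
print("ring",[onplane(c,[(365.7,231.2)],z) for z in(.09,.1)])
E
```

```text
brass ((187.5, 263.5), 7.905794143676758) ((187.4793701171875, 263.9688415527344), (14.773051261901855, 15.585358619689941), 96.19300079345703)
flange [[0.50445832 0.34805402 0.041     ]]
rack ((213.54000854492188, 260.280029296875), (26.728635787963867, 79.33737182617188), 81.8698959350586)
[[0.53380416 0.39337189 0.035     ]
 [0.57023019 0.18219643 0.035     ]
 [0.50013288 0.16870221 0.035     ]
 [0.46349878 0.37803928 0.035     ]] [0.5169165  0.28057745 0.035     ]
[np.float64(0.07195786763912679), np.float64(0.21429402983895865), np.float64(0.07138436424725705), np.float64(0.2125183847688343)]
lever ((373.91180419921875, 266.6470642089844), (40.01837158203125, 6.790997505187988), 75.96376037597656) [[ 0.55516141 -0.1186251   0.088     ]
 [ 0.55980346 -0.13527268  0.088     ]
 [ 0.46255445 -0.16096098  0.088     ]
 [ 0.45803105 -0.14447142  0.088     ]]
[[ 0.64677455 -0.00779855  0.005     ]]
[[ 0.66777194 -0.16134705  0.005     ]]
[[ 0.52364915 -0.02470188  0.005     ]]
[[ 0.54407523 -0.17884121  0.005     ]]
port [[ 0.58949081 -0.06369742  0.045     ]] red [[ 0.58597199 -0.15097773  0.085     ]]
ring [array([[ 0.59798478, -0.11767103,  0.09      ]]), array([[ 0.59649919, -0.1167558 ,  0.1       ]])]
```

```bash
cat >> h.py <<'E'
def want(p,yaw_y):
    """motion numbers to reach TCP p pointing down with tool y at world angle yaw_y"""
    s,T=tool(); y=np.array([np.cos(yaw_y),np.sin(yaw_y),0]); z=np.array([0,0,-1.]); x=np.cross(y,z)
    D=np.c_[x,y,z]; sh=T[:3,:3].T@(np.array(p)-T[:3,3])/0.5
    rv=R.from_matrix(T[:3,:3].T@D).as_rotvec()/(np.pi/2)
    print("shift",sh.round(4),"turn",rv.round(4),"| pos",T[:3,3].round(4),"t",round(s["t"],2),"F",np.round(s["force"],1),"op",round(s["opening"],4),"q6",round(s["q"][5],2))
E
python3 - <<'E'
from h import *
want([.38,.36,.22],.17); want([.505,.349,.185],.17)
E
```

```text
shift [-0.529  -0.2956 -0.004 ] turn [-9.000e-04  5.000e-04  7.117e-01] | pos [0.1672 0.5758 0.2178] t 0.15 F [-0.2 -0.4 -0.1] op 0.0931 q6 -0.09
shift [-0.7752 -0.2469  0.0659] turn [-9.000e-04  5.000e-04  7.117e-01] | pos [0.1672 0.5758 0.2178] t 0.15 F [-0.2 -0.4 -0.1] op 0.0931 q6 -0.09
```

Request:
jog_arm(motion=[0.65,-0.529,-0.296,-0.004,0,0,0.712,0.65,-0.529,-0.296,-0.004,0,0,0.712,0.65,-0.529,-0.296,-0.004,0,0,0.712,0.65,-0.529,-0.296,-0.004,0,0,0.712,0.65,-0.529,-0.296,-0.004,0,0,0.712,0.65,-0.775,-0.247,0.066,0,0,0.712,0.65,-0.775,-0.247,0.066,0,0,0.712,0.65,-0.775,-0.247,0.066,0,0,0.712])

```text
t: 0.95
tool_pos: [0.485, 0.3544, 0.1893]
orientation: [2.032, 2.395, -0.001]
force: [-0.5, 1.1, -0.1]
opening: 0.0603
```

```bash
python3 - <<'E'
from h import *
want([.505,.349,.185],.17)
c=grab("wrist"); save(c,"w1.png")
E
```

```text
shift [-0.0172  0.0377  0.0086] turn [-0.0002  0.0006 -0.0041] | pos [0.485  0.3544 0.1893] t 0.95 F [-0.5  1.1 -0.1] op 0.0603 q6 0.38
```

View pics/w1.png

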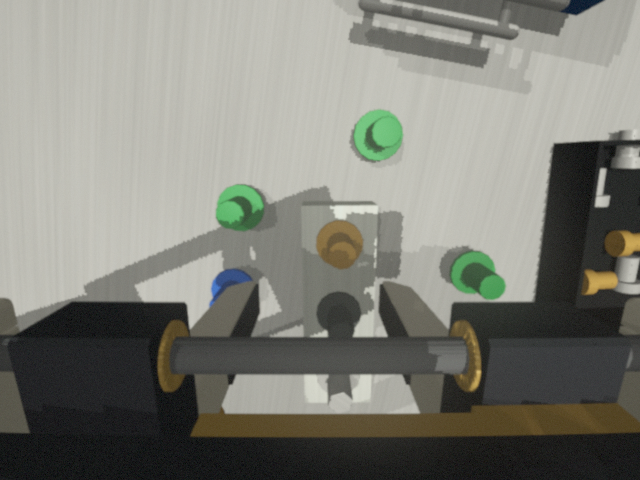

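The wrist view shows the brass plug at (340,245), with dark steel behind it at (340,310) and bright steel at (342,400). The green plugs are at (240,205), (380,135) and (475,272), and the blue one at (232,288). I'll move right above it and settle before measuring.

Request:
jog_arm(motion=[0.55,-0.017,0.038,0.009,0,0,-0.004,0.55,-0.017,0.038,0.009,0,0,-0.004,0.55,-0.017,0.038,0.009,0,0,-0.004,0.55,-0.017,0.038,0.009,0,0,-0.004,0.55,-0.017,0.038,0.009,0,0,-0.004])

```text
t: 1.5
tool_pos: [0.5095, 0.3459, 0.182]
orientation: [2.028, 2.395, -0.005]
force: [-0.4, -0.8, -0.2]
opening: 0.0515
```

```bash
python3 - <<'E'
from h import *
import pickle
want([.505,.349,.185],.17)
c=grab("wrist"); save(c,"w2.png"); pickle.dump(c,open("w2.pkl","wb"))
f=c["frame"]; hsv=cv2.cvtColor(f,cv2.COLOR_RGB2HSV)
m=cv2.inRange(hsv,(8,110,50),(28,255,255)); m[:,:260]=0; m[:,430:]=0; m[400:]=0
cs,_=cv2.findContours(m,0,1); 
for k in sorted(cs,key=cv2.contourArea)[-2:]:
    print(cv2.contourArea(k),cv2.boundingRect(k))
x,y,w,h=cv2.boundingRect(k); cv2.imwrite("pics/w2crop.png",cv2.resize(f[y-20:y+h+20,x-20:x+w+20,::-1],None,fx=6,fy=6,interpolation=3))
print(x-20,y-20)
E
```

```text
shift [ 0.0076 -0.0079 -0.0061] turn [-0.0002  0.0028 -0.0029] | pos [0.5095 0.3459 0.182 ] t 1.5 F [-0.4 -0.8 -0.2] op 0.0515 q6 0.35
1589.0 (292, 209, 46, 47)
272 189
```

View pics/w2crop.png

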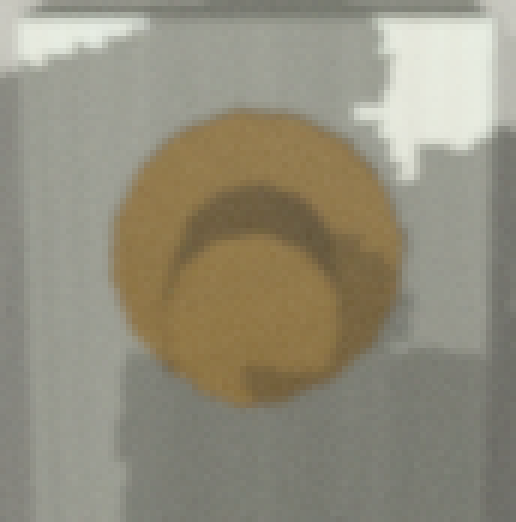

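The enlarged view confirms the brass plug: its flange circle is centred near (315,232) and its grip top near (314,241).

```bash
python3 - <<'E'
from h import *
import pickle
c=pickle.load(open("w2.pkl","rb")); f=c["frame"]; hsv=cv2.cvtColor(f,cv2.COLOR_RGB2HSV)
m=cv2.inRange(hsv,(8,110,50),(28,255,255)); m[:,:260]=0; m[:,430:]=0; m[400:]=0
cs,_=cv2.findContours(m,0,1); k=max(cs,key=cv2.contourArea)
el=cv2.fitEllipse(cv2.convexHull(k)); print(el)
p=onplane(c,[el[0]],.041)[0]; print("flange",p, "grip top",onplane(c,[(313.7,241.7)],.081)[0])
u=np.array([[el[0][0]-el[1][0]/2,el[0][1]],[el[0][0]+el[1][0]/2,el[0][1]]]); q=onplane(c,u,.041); print("dia",np.linalg.norm(q[0]-q[1]))
# same plug in top cam earlier: (.5045,.3481)
s,T=tool()
print("in tool frame",(np.linalg.inv(T)@np.r_[p,1])[:3], s["dq"].round(3))
want([p[0],p[1],.10],.17)
E
```

```text
((314.1417541503906, 231.36093139648438), (45.438419342041016, 46.4992561340332), 177.9751739501953)
flange [0.50418829 0.35010054 0.041     ] grip top [0.50432687 0.35023992 0.081     ]
dia 0.04040880282169834
in tool frame [ 0.00565417 -0.00462015  0.1409936 ] [-0.003  0.003 -0.002 -0.002 -0.002 -0.002]
shift [ 0.0108 -0.0093  0.164 ] turn [-0.0001  0.0028 -0.0029] | pos [0.5096 0.3459 0.182 ] t 1.55 F [-0.2  0.1 -0.6] op 0.0513 q6 0.35
```

Request:
jog_arm(motion=[0.5,0.011,-0.009,0.08,0,0.003,-0.003,0.5,0.011,-0.009,0.164,0,0.003,-0.003,0.5,0.011,-0.009,0.164,0,0.003,-0.003,0.5,0.011,-0.009,0.164,0,0.003,-0.003,0.5,0.011,-0.009,0.164,0,0.003,-0.003])

```text
t: 2.05
tool_pos: [0.5057, 0.3512, 0.1031]
orientation: [2.024, 2.402, 0.006]
force: [0.7, 0.1, 1.3]
opening: 0.0465
```

```bash
python3 - <<'E'
from h import *
want([.5043,.3501,.050],.17)
c=grab("wrist"); save(c,"w3.png")
E
```

```text
shift [-0.0019 -0.0035  0.1061] turn [ 0.0022 -0.0011  0.0003] | pos [0.5057 0.3512 0.1031] t 2.05 F [0.7 0.1 1.3] op 0.0465 q6 0.35
```

View pics/w3.png

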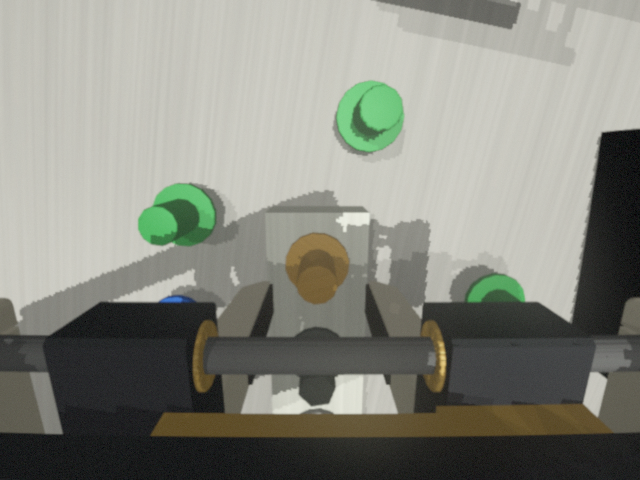

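The plug is centred between the fingertips, at column 317. I'll go down and grip.

Request:
jog_arm(motion=[0.5,-0.002,-0.003,0.06,0.002,-0.001,0,0.5,-0.002,-0.003,0.106,0.002,-0.001,0,0.5,-0.002,-0.003,0.106,0.002,-0.001,0,0.5,-0.002,-0.003,0.106,0.002,-0.001,0,0.5,-0.002,-0.003,0.106,0.002,-0.001,0])

```text
t: 2.6
tool_pos: [0.5064, 0.351, 0.0529]
orientation: [2.023, 2.401, 0.007]
force: [-0.4, 0.1, 0.1]
opening: 0.0462
```

```bash
python3 - <<'E'
from h import *
want([.5043,.3501,.050],.17)
E
```

```text
shift [-0.0011 -0.0045  0.0059] turn [ 0.0028 -0.001   0.0002] | pos [0.5064 0.351  0.0529] t 2.6 F [-0.4  0.1  0.1] op 0.0462 q6 0.35
```

Request:
jog_arm(motion=[0.5,-0.001,-0.005,0.004,0.003,-0.001,0,0.5,-0.001,-0.005,0.004,0.003,-0.001,0,0.1,-0.001,-0.005,0.004,0.003,-0.001,0,0.1,-0.001,-0.005,0.004,0.003,-0.001,0,0.1,-0.001,-0.005,0.004,0.003,-0.001,0,0.1,-0.001,-0.005,0.004,0.003,-0.001,0,0.1,-0.001,-0.005,0.004,0.003,-0.001,0,0.1,-0.001,-0.005,0.004,0.003,-0.001,0], grip_force=30)

```text
t: 3.4
tool_pos: [0.5041, 0.3502, 0.051]
orientation: [-2.024, -2.402, 0.0]
force: [1.4, -1.0, 1.6]
opening: 0.0235
```

```bash
python3 - <<'E'
from h import *
want([.5043,.3501,.050],.17)
E
```

```text
shift [-0.0002  0.0004  0.0019] turn [-0.0002 -0.      0.0002] | pos [0.5041 0.3502 0.051 ] t 3.4 F [ 1.4 -1.   1.6] op 0.0235 q6 0.35
```

Request:
jog_arm(motion=[0.1,0,0,-0.1,0,0,0,0.1,0,0,-0.2,0,0,0,0.1,0,0,-0.3,0,0,0,0.1,0,0,-0.3,0,0,0,0.1,0,0,-0.3,0,0,0])

```text
t: 3.9
tool_pos: [0.5048, 0.3506, 0.2023]
orientation: [2.024, 2.402, 0.004]
force: [0.4, -0.4, -3.9]
opening: 0.0235
```

```bash
python3 - <<'E'
from h import *
b=.137; P=np.array([.5905,-.0636]); off=P-.045*np.array([-np.sin(b),np.cos(b)])
want([*off,.20],b)
c=grab("wrist"); save(c,"w4.png")
E
```

```text
shift [-0.9354  0.0255  0.0037] turn [ 0.0015 -0.0007  0.0212] | pos [0.5048 0.3506 0.2023] t 3.9 F [ 0.4 -0.4 -3.9] op 0.0235 q6 0.35
```

View pics/w4.png

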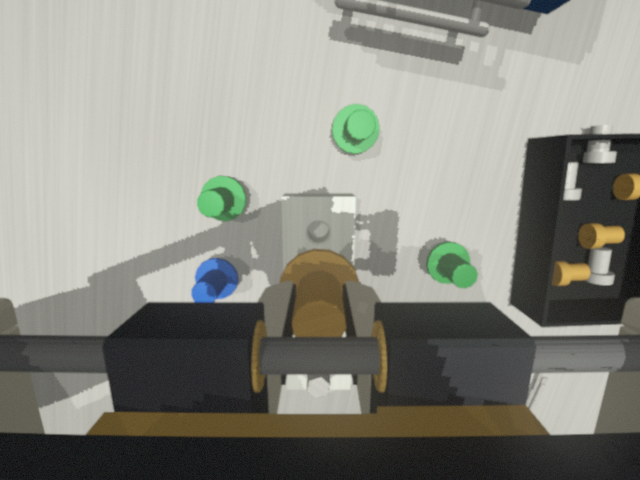

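The plug is held upright between the pads, and its empty rack hole shows at (318,231). Now over to the block.

Request:
jog_arm(motion=[0.1,-0.085,0.002,0,0,0,0,0.1,-0.17,0.004,0,0,0,0,0.1,-0.26,0.007,0,0,0,0,0.1,-0.35,0.009,0,0,0,0.01,0.1,-0.44,0.012,0,0,0,0.02,0.1,-0.53,0.014,0,0,0,0.021,0.1,-0.62,0.017,0,0,0,0.021,0.1,-0.7,0.019,0,0,0,0.021])

```text
t: 4.75
tool_pos: [0.5705, 0.0045, 0.1963]
orientation: [-2.061, -2.364, 0.008]
force: [0.8, -0.4, -2.2]
opening: 0.0232
```

```bash
cat > go.py <<'E'
from h import *
b=.137; P=np.array([.5905,-.0636]); off=P-.045*np.array([-np.sin(b),np.cos(b)])
want([*off,.20],b)
E
python3 go.py
```

```text
shift [-0.2304  0.021  -0.0076] turn [-0.0045 -0.0003 -0.0001] | pos [0.5705 0.0045 0.1963] t 4.75 F [ 0.8 -0.4 -2.2] op 0.0232 q6 -0.22
```

Request:
jog_arm(motion=[0.1,-0.08,0.01,-0.008,-0.004,0,0,0.1,-0.16,0.021,-0.008,-0.004,0,0,0.1,-0.23,0.021,-0.008,-0.004,0,0,0.1,-0.23,0.021,-0.008,-0.004,0,0,0.1,-0.23,0.021,-0.008,-0.004,0,0,0.1,-0.23,0.021,-0.008,-0.004,0,0,0.1,-0.23,0.021,-0.008,-0.004,0,0])

```text
t: 5.45
tool_pos: [0.5961, -0.1066, 0.1992]
orientation: [-2.061, -2.368, 0.001]
force: [0.7, 0.3, -2.3]
opening: 0.0234
```

```bash
python3 go.py; python3 - <<'E'
from h import *
import pickle
c=grab("wrist"); save(c,"w5.png"); pickle.dump(c,open("w5.pkl","wb"))
print(proj(c,[[.5905,-.0636,.045]]))
E
```

```text
shift [-0.0033  0.0007 -0.0016] turn [-0.0014 -0.0009  0.0008] | pos [ 0.5961 -0.1066  0.1992] t 5.45 F [ 0.7  0.3 -2.3] op 0.0234 q6 -0.4
[[320.11932881 187.55873947]]
```

View pics/w5.png

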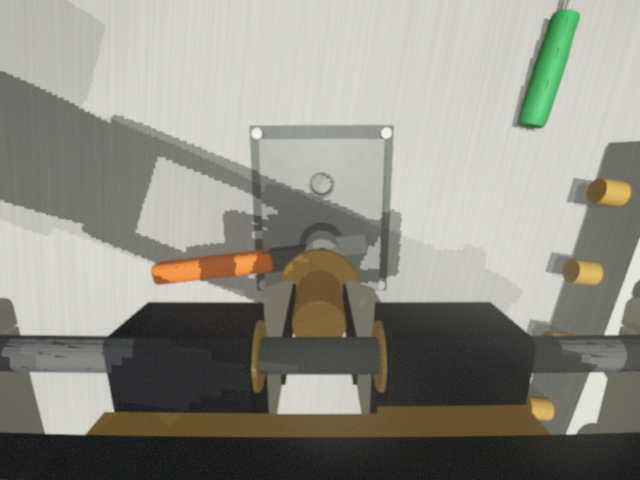

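The port shows at (321,183), and the held plug's flange is centred near column 319. I'll fit the port.

```bash
python3 - <<'E'
from h import *
import pickle
c=pickle.load(open("w5.pkl","rb")); f=c["frame"]
cv2.imwrite("pics/w5crop.png",cv2.resize(f[163:203,301:341,::-1],None,fx=14,fy=14,interpolation=cv2.INTER_CUBIC))
# top face edges for block yaw
cv2.imwrite("pics/w5crop2.png",cv2.resize(f[120:300,240:405,::-1],None,fx=3,fy=3,interpolation=cv2.INTER_CUBIC))
E
```

```text
(no output)
```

View pics/w5crop.png

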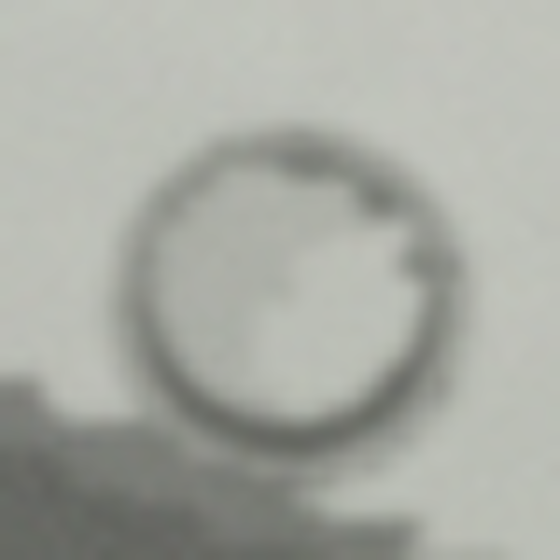

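View pics/w5crop2.png

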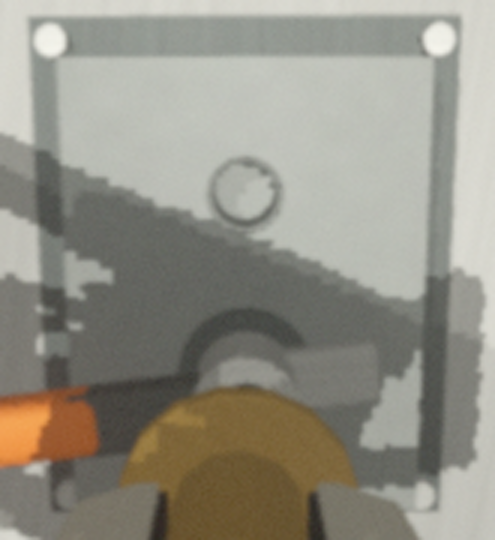

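```bash
python3 - <<'E'
from h import *
import pickle
c=pickle.load(open("w5.pkl","rb"))
p=onplane(c,[(321.5,183.6)],.045)[0]; print(p)
# screws for yaw & centre
f=c["frame"]; g=cv2.cvtColor(f,cv2.COLOR_RGB2GRAY)
q=[]
for u,v in((256,133),(386,133)):
    w=g[v-10:v+11,u-10:u+11].astype(int); m=(w>210).astype(np.uint8); M=cv2.moments(m,True); q.append((u-10+M['m10']/M['m00'],v-10+M['m01']/M['m00']))
print(q); S=onplane(c,q,.008); d=S[1]-S[0]; print("yaw",np.arctan2(d[1],d[0]),np.linalg.norm(d))
# block top edge rows
s,T=tool(); print("port in tool",(np.linalg.inv(T)@np.r_[p,1])[:3])
want([p[0],p[1],.115],.137)
E
```

```text
[ 0.59123557 -0.05994272  0.045     ]
[(253.45925925925926, 131.73333333333332), (388.3557692307692, 132.17307692307693)]
yaw 0.13627438534509384 0.13090151609841272
port in tool [0.04682351 0.00167089 0.15465802]
shift [0.0938 0.0031 0.1693] turn [-0.001  -0.0007  0.0009] | pos [ 0.5963 -0.1067  0.1996] t 5.5 F [ 0.7 -0.1 -2.5] op 0.0238 q6 -0.4
```

```bash
python3 - <<'E'
from h import *
import pickle
c=pickle.load(open("w5.pkl","rb")); f=c["frame"]; hsv=cv2.cvtColor(f,cv2.COLOR_RGB2HSV)
m=cv2.inRange(hsv,(8,110,40),(28,255,255)); m[:,:285]=0;m[:,358:]=0;m[:240]=0;m[310:]=0
cs,_=cv2.findContours(m,0,1); k=max(cs,key=cv2.contourArea).reshape(-1,2).astype(float)
# upper arc points
pts=[(u,k[k[:,0]==u][:,1].min()-.5) for u in range(296,346) if (k[:,0]==u).any()]
s,T=tool(); 
zt=T[2,3]-.010
for h in(.010,.016):
    Q=onplane(c,pts,T[2,3]-h); t=(np.linalg.inv(T)@np.c_[Q,np.ones(len(Q))].T)[:2].T
    A=np.c_[2*t,np.ones(len(t))]; x=np.linalg.lstsq(A,(t**2).sum(1),rcond=None)[0]; print(h,x[:2],np.sqrt(x[2]+x[0]**2+x[1]**2), "apex",t[:,0].max())
E
```

```text
0.01 [ 0.00162876 -0.0009261 ] 0.021488617114798304 apex 0.023520557741578962
0.016 [-0.00064764 -0.0009325 ] 0.022223686447792188 apex 0.021993023769973752
```

Request:
jog_arm(motion=[0.1,0.047,0.002,0.0,-0.001,0,0,0.1,0.094,0.003,0.04,-0.001,0,0,0.1,0.094,0.003,0.1,-0.001,0,0,0.1,0.094,0.003,0.16,-0.001,0,0,0.1,0.094,0.003,0.166,-0.001,0,0,0.1,0.094,0.003,0.166,-0.001,0,0,0.1,0.094,0.003,0.166,-0.001,0,0])

```text
t: 6.2
tool_pos: [0.5923, -0.0599, 0.1187]
orientation: [2.061, 2.369, 0.003]
force: [-0.1, -0.1, -2.1]
opening: 0.0235
```

```bash
python3 - <<'E'
from h import *
want([.5912,-.0599,.095],.137)
c=grab("wrist"); save(c,"w6.png"); d=grab("scene"); cv2.imwrite("pics/s6.png",cv2.resize(d["frame"][170:300,220:350,::-1],None,fx=4.5,fy=4.5,interpolation=cv2.INTER_CUBIC))
E
```

```text
shift [ 0.0003 -0.0024  0.0474] turn [ 0.0016 -0.0001  0.0011] | pos [ 0.5923 -0.0599  0.1187] t 6.2 F [-0.1 -0.1 -2.1] op 0.0235 q6 -0.33
```

View pics/w6.png

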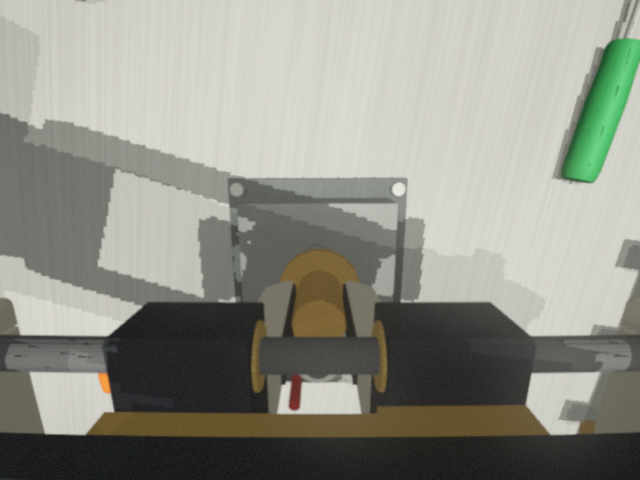

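View pics/s6.png

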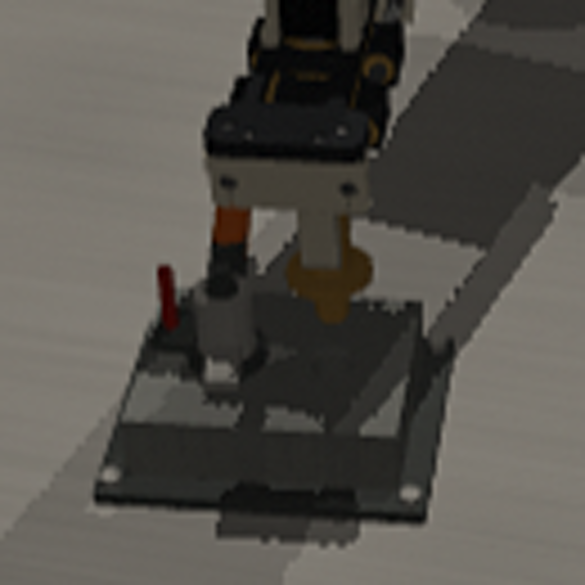

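Plug and port look aligned in both views. I'll descend in steps and watch the force.

Request:
jog_arm(motion=[0.1,0.0,-0.002,0.02,0.002,0,0.001,0.1,0.0,-0.002,0.038,0.002,0,0.001,0.1,0.0,-0.002,0.045,0.002,0,0.001,0.1,0.0,-0.002,0.045,0.002,0,0.001,0.1,0.0,-0.002,0.045,0.002,0,0.001])

```text
t: 6.8
tool_pos: [0.5915, -0.0603, 0.0962]
orientation: [-2.064, -2.368, 0.0]
force: [0.2, 0.7, -3.5]
opening: 0.0232
```

```bash
python3 - <<'E'
from h import *
want([.5912,-.0599,.082],.137)
c=grab("scene"); cv2.imwrite("pics/s7.png",cv2.resize(c["frame"][200:290,230:340,::-1],None,fx=6,fy=6,interpolation=cv2.INTER_CUBIC))
E
```

```text
shift [ 0.0008 -0.0005  0.0284] turn [-0.0003 -0.0001 -0.0002] | pos [ 0.5915 -0.0603  0.0962] t 6.8 F [ 0.2  0.7 -3.5] op 0.0232 q6 -0.32
```

View pics/s7.png

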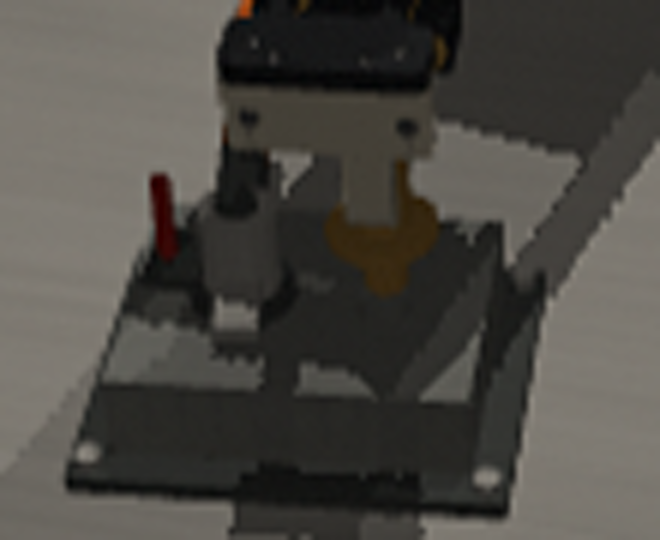

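Request:
jog_arm(motion=[0.1,0.001,-0.001,0.014,0,0,0,0.1,0.001,-0.001,0.024,0,0,0,0.1,0.001,-0.001,0.03,0,0,0,0.1,0.001,-0.001,0.03,0,0,0])

```text
t: 7.25
tool_pos: [0.5912, -0.0604, 0.081]
orientation: [2.064, 2.367, -0.001]
force: [1.6, -4.5, -5.1]
opening: 0.0235
```

```bash
python3 - <<'E'
from h import *
want([.5912,-.0599,.061],.137)
E
```

```text
shift [0.001  0.0002 0.04  ] turn [-0.      0.0004 -0.0003] | pos [ 0.5912 -0.0604  0.081 ] t 7.25 F [ 1.6 -4.5 -5.1] op 0.0235 q6 -0.32
```

Request:
jog_arm(motion=[0.1,-0.002,0,0.008,0,0,0,0.1,-0.002,0,0.016,0,0,0,0.1,-0.002,0,0.022,0,0,0,0.1,-0.002,0,0.022,0,0,0])

```text
t: 7.65
tool_pos: [0.5909, -0.0612, 0.0692]
orientation: [-2.064, -2.368, 0.001]
force: [0.1, -0.4, -3.1]
opening: 0.0235
```

```bash
python3 - <<'E'
from h import *
want([.5912,-.0604,.061],.137)
E
```

```text
shift [0.0015 0.0008 0.0165] turn [-0.0005  0.0002 -0.0003] | pos [ 0.5909 -0.0612  0.0692] t 7.65 F [ 0.1 -0.4 -3.1] op 0.0235 q6 -0.33
```

No side force now, and the pin is about 15 mm in. I'll keep going until the flange touches.

Request:
jog_arm(motion=[0.1,0,0,0.008,0,0,0,0.1,0,0,0.014,0,0,0,0.1,0,0,0.017,0,0,0,0.1,0,0,0.02,0,0,0,0.1,0,0,0.02,0,0,0])

```text
t: 8.15
tool_pos: [0.5921, -0.061, 0.062]
orientation: [2.063, 2.367, 0.001]
force: [-6.0, 2.8, 15.8]
opening: 0.0236
```

```bash
python3 - <<'E'
from h import *
want([.5912,-.0604,.061],.137)
E
```

```text
shift [ 0.0014 -0.0016  0.002 ] turn [ 0.001   0.0004 -0.0001] | pos [ 0.5921 -0.061   0.062 ] t 8.15 F [-6.   2.8 15.8] op 0.0236 q6 -0.33
```

Request:
jog_arm(motion=[0.1,0,-0.002,0.004,0,0,0,0.1,0,-0.002,0.006,0,0,0,0.1,0,-0.002,0.006,0,0,0])

```text
t: 8.45
tool_pos: [0.5923, -0.061, 0.062]
orientation: [2.062, 2.366, 0.003]
force: [-8.0, 2.9, 16.5]
opening: 0.0233
```

```bash
python3 - <<'E'
from h import *
want([.5912,-.0604,.061],.137)
E
```

```text
shift [ 0.0015 -0.002   0.0019] turn [0.0025 0.0008 0.0001] | pos [ 0.5923 -0.061   0.062 ] t 8.45 F [-8.   2.9 16.5] op 0.0233 q6 -0.33
```

Request:
jog_arm(motion=[0.5,0,-0.002,0,0,0,0,0.5,0,-0.002,0,0,0,0,0.5,0,-0.002,0,0,0,0,0.5,0,-0.002,0,0,0,0])

```text
t: 8.85
tool_pos: [0.5911, -0.0611, 0.0615]
orientation: [2.062, 2.366, 0.003]
force: [-0.1, -0.2, -0.0]
opening: 0.0455
```

```bash
python3 - <<'E'
from h import *
want([.5912,-.0604,.061],.137)
E
```

```text
shift [0.0013 0.0004 0.001 ] turn [0.0022 0.0006 0.0001] | pos [ 0.5911 -0.0611  0.0615] t 8.85 F [-0.1 -0.2 -0. ] op 0.0455 q6 -0.33
```

Request:
jog_arm(motion=[0.5,0,0,-0.06,0,0,0,0.5,0,0,-0.14,0,0,0,0.5,0,0,-0.22,0,0,0,0.5,0,0,-0.28,0,0,0,0.5,-0.04,0,-0.32,0,0,0,0.5,-0.1,0,-0.36,0,0,0,0.5,-0.1,0,-0.36,0,0,0,0.5,-0.1,0,-0.36,0,0,0])

```text
t: 9.65
tool_pos: [0.5974, -0.111, 0.2416]
orientation: [2.064, 2.365, 0.004]
force: [-0.0, 1.3, 0.3]
opening: 0.0468
```

```bash
python3 - <<'E'
from h import *
import pickle
want([.5912,-.0604,.061],.137)
c=grab("wrist"); save(c,"w8.png"); pickle.dump(c,open("w8.pkl","wb"))
c=grab("scene"); pickle.dump(c,open("s8.pkl","wb")); cv2.imwrite("pics/s8.png",cv2.resize(c["frame"][190:290,230:340,::-1],None,fx=6,fy=6,interpolation=cv2.INTER_CUBIC))
E
```

```text
shift [0.1023 0.     0.361 ] turn [ 0.0024  0.0005 -0.0008] | pos [ 0.5974 -0.111   0.2416] t 9.65 F [-0.   1.3  0.3] op 0.0468 q6 -0.4
```

View pics/w8.png

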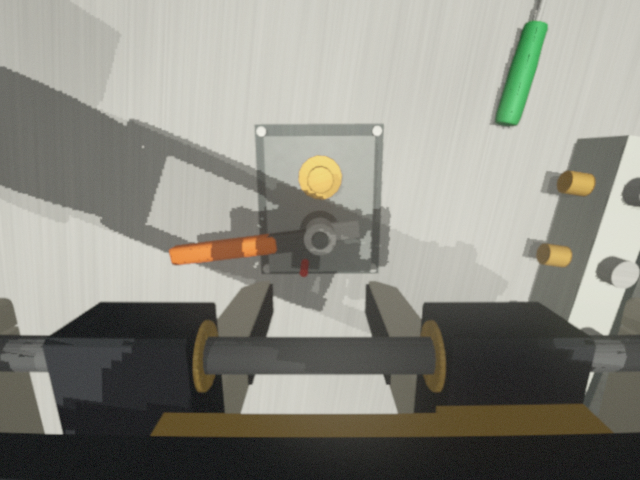

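View pics/s8.png

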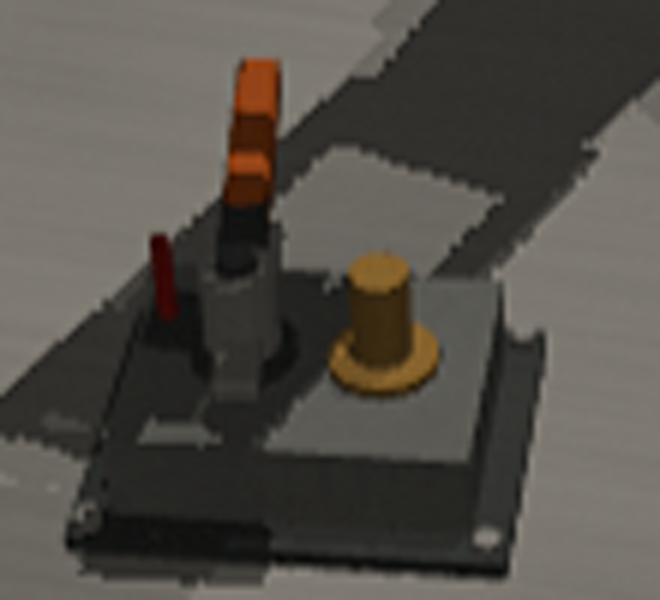

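The plug is seated: in the scene view its flange lies flat on the block, at (383,355) in the crop. The handle is still at its start. Next I'll measure the lever, pivot and red pin by triangulating across views.

```bash
python3 - <<'E'
from h import *
import pickle
w=pickle.load(open("w8.pkl","rb")); s=pickle.load(open("scene0.pkl","rb")); t=pickle.load(open("top0.pkl","rb"))
res={}
def redpts(c,roi,n):
    hsv=cv2.cvtColor(c["frame"],cv2.COLOR_RGB2HSV); m=cv2.inRange(hsv,(0,120,50),(5,255,255))|cv2.inRange(hsv,(172,120,50),(180,255,255))
    x0,y0,x1,y1=roi; mm=np.zeros_like(m); mm[y0:y1,x0:x1]=m[y0:y1,x0:x1]
    ys,xs=np.nonzero(mm); print(n,len(xs),xs.min(),xs.max(),ys.min(),ys.max(),[(y,xs[ys==y].mean().round(1)) for y in sorted(set(ys))])
redpts(w,(290,250,320,285),"wrist"); redpts(s,(245,220,270,260),"scene"); redpts(t,(370,225,390,245),"top")
def enl(c,roi,fn,k):
    x0,y0,x1,y1=roi; cv2.imwrite("pics/"+fn,cv2.resize(c["frame"][y0:y1,x0:x1,::-1],None,fx=k,fy=k,interpolation=cv2.INTER_CUBIC))
enl(w,(240,190,390,290),"e1.png",5); enl(s,(240,190,310,260),"e2.png",8)
E
```

```text
wrist 99 300 307 259 275 [(np.int64(259), np.float64(304.0)), (np.int64(260), np.float64(304.5)), (np.int64(261), np.float64(304.5)), (np.int64(262), np.float64(304.5)), (np.int64(263), np.float64(304.5)), (np.int64(264), np.float64(304.5)), (np.int64(265), np.float64(304.5)), (np.int64(266), np.float64(304.0)), (np.int64(267), np.float64(304.0)), (np.int64(268), np.float64(304.0)), (np.int64(269), np.float64(303.5)), (np.int64(270), np.float64(303.5)), (np.int64(271), np.float64(303.5)), (np.int64(272), np.float64(303.5)), (np.int64(273), np.float64(303.0)), (np.int64(274), np.float64(303.5)), (np.int64(275), np.float64(303.5))]
scene 30 255 258 229 242 [(np.int64(229), np.float64(256.0)), (np.int64(230), np.float64(256.0)), (np.int64(231), np.float64(255.5)), (np.int64(232), np.float64(256.0)), (np.int64(233), np.float64(256.0)), (np.int64(234), np.float64(257.5)), (np.int64(235), np.float64(257.5)), (np.int64(236), np.float64(257.5)), (np.int64(237), np.float64(257.5)), (np.int64(238), np.float64(257.5)), (np.int64(239), np.float64(257.5)), (np.int64(240), np.float64(257.5)), (np.int64(241), np.float64(257.5)), (np.int64(242), np.float64(257.5))]
top 10 377 380 234 237 [(np.int64(234), np.float64(379.0)), (np.int64(235), np.float64(378.5)), (np.int64(236), np.float64(378.5)), (np.int64(237), np.float64(378.0))]
```

View pics/e1.png

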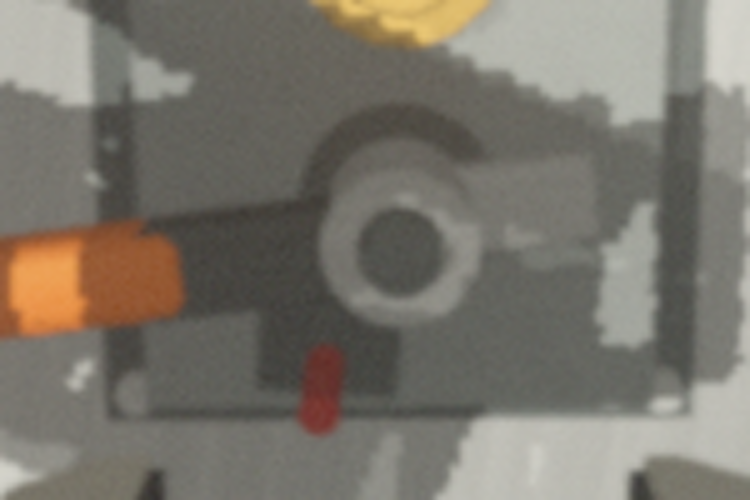

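View pics/e2.png

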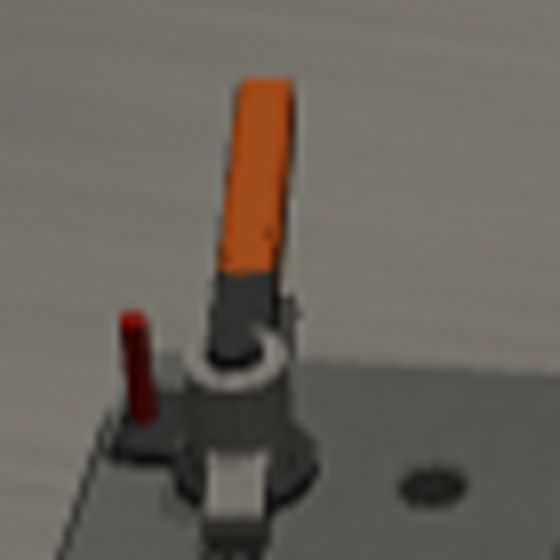

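```bash
python3 - <<'E'
from h import *
import pickle
w=pickle.load(open("w8.pkl","rb")); s=pickle.load(open("scene0.pkl","rb")); t=pickle.load(open("top0.pkl","rb"))
def nrm(c,uv): return cv2.undistortPoints(np.array(uv,float).reshape(1,1,2),K(c),np.array(c["dist_coeffs"],float))[0,0]
def tri(obs):
    A=[];b=[]
    for c,uv in obs:
        n=nrm(c,uv); d=c["W"][:3,:3]@np.r_[n,1]; d/=np.linalg.norm(d); M=np.eye(3)-np.outer(d,d); A.append(M); b.append(M@c["W"][:3,3])
    x=np.linalg.lstsq(np.vstack(A),np.hstack(b),rcond=None)[0]; return x,[ (proj(c,[x])[0]-uv).round(1) for c,uv in obs]
b=.137; Rb=np.array([[np.cos(b),-np.sin(b)],[np.sin(b),np.cos(b)]])
port=np.array([.591,-.0608])
def blk(p): return (Rb.T@(np.array(p)[:2]-port)+[0,.03]).round(4)
o=tri([(w,(303.6,273)),(s,(256.4,230))]); print("pin top",o, blk(o[0]))
o=tri([(w,(304.7,260.5)),(s,(257.6,242))]); print("pin base",o, blk(o[0]))
print("top cam pin",[blk(onplane(t,[(378.6,235.8)],z)[0]) for z in(.06,.09,.1)])
o=tri([(w,(319.8,238.5)),(s,(269.2,233.5))]); print("hub top",o,blk(o[0]))
hsv=cv2.cvtColor(w["frame"],cv2.COLOR_RGB2HSV); m=cv2.inRange(hsv,(3,150,80),(16,255,255)); m[:,:160]=0; m[:,285:]=0;m[:225]=0;m[275:]=0
k=max(cv2.findContours(m,0,1)[0],key=cv2.contourArea); r=cv2.minAreaRect(k); print(r); B=cv2.boxPoints(r)
Q=onplane(w,B,.088); print([blk(q) for q in Q])
E
```

```text
pin top (array([ 0.58840222, -0.1521633 ,  0.08222039]), [array([0. , 0.1]), array([0., 0.])]) [-0.0151 -0.0602]
pin base (array([ 0.58818242, -0.15140659,  0.04607093]), [array([0.1, 1.2]), array([0.5, 0.1])]) [-0.0152 -0.0594]
top cam pin [array([-0.0125, -0.0626]), array([-0.0161, -0.0584]), array([-0.0174, -0.0571])]
hub top (array([ 0.59931319, -0.11595467,  0.08638915]), [array([0.1, 1. ]), array([0.4, 0.1])]) [ 0.0007 -0.0258]
((222.6475067138672, 249.63975524902344), (18.936206817626953, 105.28671264648438), 82.62623596191406)
[array([-0.1408, -0.0324]), array([-0.0422, -0.0196]), array([-0.0405, -0.0377]), array([-0.1405, -0.0509])]
```

Measured in the block frame:

| Item | Value |
|---|---|
| Pivot | ≈ (0, -25) mm |
| Lever angle | 187.5° |
| Red pin | ≈ (-15, -60) mm, rising to z ≈ 0.082 |

The plan is to shut the fingers, stand behind the lever at r ≈ 118 mm with the tool's y axis along the lever, and push along the tool's -x in an arc about the pivot. I'll watch the force throughout.

```bash
cat >> h.py <<'E'
Pv=np.array([.5985,-.1153]); B0=.137
def lev(thb_deg,d,r=.118):
    th=np.radians(thb_deg)+B0; return Pv+r*np.array([np.cos(th),np.sin(th)])+d*np.array([np.sin(th),-np.cos(th)]), th-np.pi
def wl(thb,d,z,r=.118):
    p,y=lev(thb,d,r); want([*p,z],y)
def meas():
    s,T=tool(); v=T[:2,3]-Pv; y=np.arctan2(T[1,1],T[0,1]); th=y+np.pi
    u=np.array([np.cos(th),np.sin(th)]); n=np.array([np.sin(th),-np.cos(th)]); F=np.array(s["force"])
    print("tool yaw as block ang",round(np.degrees(th-B0)%360,2),"r",round(v@u,4),"d",round(v@n,4),"z",round(T[2,3],4),"push F",round(float(F[:2]@n),2),"along",round(float(F[:2]@u),2),"Fz",round(float(F[2]),2),"t",round(s["t"],2))
E
python3 -c "
from h import *
wl(187.5,.034,.20); wl(187.5,.034,.10)"
```

```text
shift [ 0.0252 -0.2408  0.0799] turn [ 0.001  -0.0001 -0.0832] | pos [ 0.5966 -0.1098  0.2401] t 9.75 F [ 0.7  0.  -0. ] op 0.0465 q6 -0.4
shift [ 0.0252 -0.2411  0.2799] turn [ 0.001  -0.0001 -0.0832] | pos [ 0.5966 -0.1098  0.2401] t 9.75 F [ 0.7  0.  -0. ] op 0.0465 q6 -0.4
```

Request:
jog_arm(motion=[0,0.025,-0.08,0.0,0,0,-0.083,0,0.025,-0.16,0.02,0,0,-0.083,0,0.025,-0.24,0.06,0,0,-0.083,0,0.025,-0.241,0.14,0,0,-0.083,0,0.025,-0.241,0.2,0,0,-0.083,0,0.025,-0.241,0.24,0,0,-0.083,0,0.025,-0.241,0.24,0,0,-0.083,0,0.025,-0.241,0.24,0,0,-0.083])

```text
t: 10.55
tool_pos: [0.4752, -0.1131, 0.1195]
orientation: [-1.904, -2.498, -0.001]
force: [0.8, -0.1, 0.3]
opening: 0.0004
```

```bash
python3 -c "
from h import *
wl(187.5,.032,.066); meas()
c=grab('wrist'); save(c,'w9.png'); c=grab('top'); cv2.imwrite('pics/t9.png',cv2.resize(c['frame'][190:320,300:430,::-1],None,fx=4.5,fy=4.5,interpolation=3))
c=grab('scene'); cv2.imwrite('pics/s9.png',cv2.resize(c['frame'][140:290,210:350,::-1],None,fx=4,fy=4,interpolation=3))"
```

```text
shift [-0.0057  0.0006  0.1071] turn [ 0.0001 -0.0007  0.0003] | pos [ 0.4752 -0.1131  0.1195] t 10.55 F [ 0.8 -0.1  0.3] op 0.0004 q6 -0.61
tool yaw as block ang 187.53 r 0.1183 d 0.0348 z 0.1195 push F -0.26 along -0.75 Fz 0.32 t 10.55
```

View pics/w9.png

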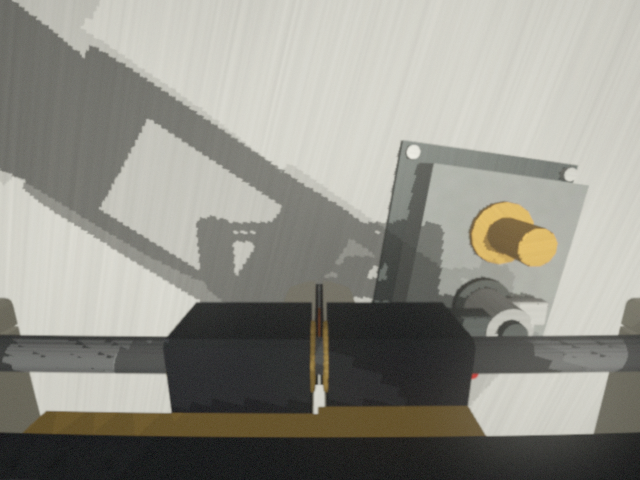

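View pics/s9.png

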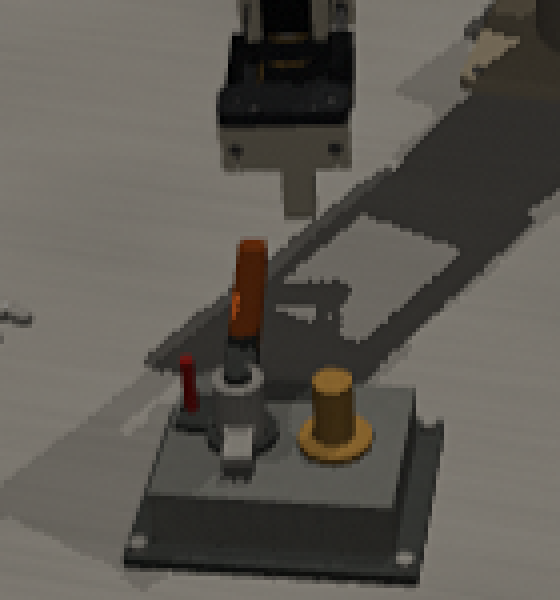

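The plug is seated, and the fingers are shut on the +y side of the lever, clear of it. Going down behind it.

Request:
jog_arm(motion=[0,-0.003,0.001,0.05,0,0,0,0,-0.003,0.001,0.09,0,0,0,0,-0.003,0.001,0.107,0,0,0,0,-0.003,0.001,0.107,0,0,0,0,-0.003,0.001,0.107,0,0,0])

```text
t: 11.2
tool_pos: [0.4786, -0.1155, 0.0691]
orientation: [1.902, 2.495, 0.004]
force: [0.6, -1.4, -0.2]
opening: 0.0002
```

```bash
python3 -c "
from h import *
wl(187.5,.017,.066); meas()
c=grab('wrist'); save(c,'w10.png')
c=grab('scene'); cv2.imwrite('pics/s10.png',cv2.resize(c['frame'][140:290,210:350,::-1],None,fx=4,fy=4,interpolation=3))"
```

```text
shift [-0.0291 -0.0046  0.0062] turn [0.0028 0.0012 0.0001] | pos [ 0.4786 -0.1155  0.0691] t 11.2 F [ 0.6 -1.4 -0.2] op 0.0002 q6 -0.61
tool yaw as block ang 187.51 r 0.1157 d 0.0316 z 0.0691 push F -1.47 along -0.25 Fz -0.21 t 11.2
```

View pics/s10.png

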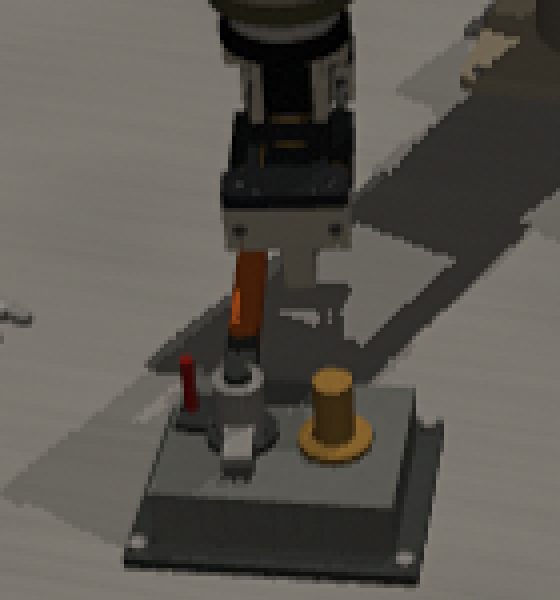

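Request:
jog_arm(motion=[0,-0.008,-0.004,0.004,0,0,0,0,-0.014,-0.004,0.006,0,0,0,0,-0.02,-0.004,0.006,0,0,0,0,-0.025,-0.004,0.006,0,0,0,0,-0.025,-0.004,0.006,0,0,0])

```text
t: 11.8
tool_pos: [0.4803, -0.1285, 0.0664]
orientation: [1.902, 2.494, 0.004]
force: [-0.1, 0.2, 0.2]
opening: 0.0005
```

```bash
python3 -c "
from h import *
wl(187.5,.016,.066); meas()
p,y=lev(187.5,.0165)
for k in range(1,9): wl(187.5+k*2,.0165,.066) if k in(4,8) else None"
```

```text
shift [-0.0051 -0.0011  0.0009] turn [ 0.0033  0.0015 -0.0002] | pos [ 0.4803 -0.1285  0.0664] t 11.8 F [-0.1  0.2  0.2] op 0.0005 q6 -0.63
tool yaw as block ang 187.48 r 0.1175 d 0.0185 z 0.0664 push F 0.27 along 0.08 Fz 0.23 t 11.8
shift [-0.0373 -0.0034  0.0009] turn [ 0.0032  0.0017 -0.0891] | pos [ 0.4803 -0.1285  0.0664] t 11.8 F [-0.1  0.2  0.2] op 0.0005 q6 -0.63
shift [-0.0705 -0.001   0.001 ] turn [ 0.003   0.0019 -0.178 ] | pos [ 0.4803 -0.1285  0.0664] t 11.8 F [-0.1  0.2  0.2] op 0.0005 q6 -0.63
```

```bash
cat >> h.py <<'E'
def rows(ths,d=.0165,z=.066,r=.118):
    s,T=tool(); meas()
    for th in ths:
        p,yaw=lev(th,d,r); y=np.array([np.cos(yaw),np.sin(yaw),0]); zz=np.array([0,0,-1.]); D=np.c_[np.cross(y,zz),y,zz]
        sh=T[:3,:3].T@(np.r_[p,z]-T[:3,3])/0.5; rv=R.from_matrix(T[:3,:3].T@D).as_rotvec()/(np.pi/2)
        print(th,sh.round(3),rv.round(3))
E
python3 -c "
from h import *
rows([188.5,190,191.5,193,194.5,196,197.5,199])"
```

```text
tool yaw as block ang 187.48 r 0.1175 d 0.0185 z 0.0664 push F 0.27 along 0.08 Fz 0.23 t 11.8
188.5 [-0.008 -0.002  0.001] [ 0.003  0.001 -0.011]
190 [-0.014 -0.002  0.001] [ 0.003  0.002 -0.028]
191.5 [-0.021 -0.003  0.001] [ 0.003  0.002 -0.045]
193 [-0.027 -0.003  0.001] [ 0.003  0.002 -0.061]
194.5 [-0.033 -0.003  0.001] [ 0.003  0.002 -0.078]
196 [-0.039 -0.003  0.001] [ 0.003  0.002 -0.095]
197.5 [-0.046 -0.003  0.001] [ 0.003  0.002 -0.111]
199 [-0.052 -0.003  0.001] [ 0.003  0.002 -0.128]
```

Request:
jog_arm(motion=[0,-0.008,-0.002,0.001,0.003,0.001,-0.011,0,-0.014,-0.002,0.001,0.003,0.001,-0.028,0,-0.021,-0.003,0.001,0.003,0.001,-0.045,0,-0.027,-0.003,0.001,0.003,0.001,-0.061])

```text
t: 12.2
tool_pos: [0.4822, -0.1412, 0.0659]
orientation: [-1.78, -2.588, -0.001]
force: [-3.1, 5.6, 3.9]
opening: 0.0006
```

```bash
python3 -c "
from h import *
rows([193.5,195,197,199,201,203,205,207])"
```

```text
tool yaw as block ang 193.1 r 0.1179 d 0.0174 z 0.0659 push F 6.35 along 0.91 Fz 3.89 t 12.2
193.5 [-0.003 -0.    -0.   ] [-0.    -0.001 -0.004]
195 [-0.01  -0.001 -0.   ] [-0.    -0.001 -0.021]
197 [-0.018 -0.002 -0.   ] [-0.    -0.001 -0.043]
199 [-0.026 -0.002 -0.   ] [-0.    -0.001 -0.066]
201 [-0.034 -0.003 -0.   ] [-0.    -0.001 -0.088]
203 [-0.043 -0.002 -0.   ] [-0.    -0.001 -0.11 ]
205 [-0.051 -0.002 -0.   ] [-0.    -0.001 -0.132]
207 [-0.059 -0.001 -0.   ] [-0.    -0.001 -0.154]
```

Contact force is 6.4 N, as expected from the handle's friction. Carrying on.

Request:
jog_arm(motion=[0,-0.004,0,0,0,-0.001,-0.006,0,-0.01,-0.001,0,0,-0.001,-0.021,0,-0.018,-0.002,0,0,-0.001,-0.043,0,-0.026,-0.002,0,0,-0.001,-0.066,0,-0.034,-0.003,0,0,-0.001,-0.088,0,-0.043,-0.002,0,0,-0.001,-0.11])

```text
t: 12.8
tool_pos: [0.4884, -0.1611, 0.0657]
orientation: [-1.546, -2.733, -0.0]
force: [-3.7, 4.0, 3.1]
opening: 0.0003
```

```bash
python3 -c "
from h import *
rows([204,206,208,210,212,214,216,218])"
```

```text
tool yaw as block ang 203.15 r 0.1179 d 0.0175 z 0.0657 push F 5.35 along 1.08 Fz 3.14 t 12.8
204 [-0.005 -0.001 -0.001] [-0.    -0.001 -0.009]
206 [-0.014 -0.001 -0.001] [-0.    -0.001 -0.032]
208 [-0.022 -0.002 -0.001] [-0.    -0.001 -0.054]
210 [-0.03  -0.002 -0.001] [-0.    -0.001 -0.076]
212 [-0.039 -0.002 -0.001] [-0.    -0.001 -0.098]
214 [-0.047 -0.002 -0.001] [-0.    -0.001 -0.121]
216 [-0.055 -0.002 -0.001] [-0.    -0.001 -0.143]
218 [-0.064 -0.001 -0.001] [-0.    -0.001 -0.165]
```

Request:
jog_arm(motion=[0,-0.006,-0.001,0,0,-0.001,-0.012,0,-0.014,-0.001,0,0,-0.001,-0.032,0,-0.022,-0.002,0,0,-0.001,-0.054,0,-0.03,-0.002,0,0,-0.001,-0.076,0,-0.039,-0.002,0,0,-0.001,-0.098,0,-0.047,-0.002,0,0,-0.001,-0.121,0,-0.055,-0.002,0,0,-0.001,-0.143])

```text
t: 13.5
tool_pos: [0.5012, -0.1846, 0.0654]
orientation: [-1.227, -2.89, -0.0]
force: [-2.5, 4.8, 3.7]
opening: 0.0001
```

```bash
python3 -c "
from h import *
rows([217,218.5,220,221.5,223,224,225,226])
c=grab('wrist'); save(c,'w11.png'); c=grab('top'); cv2.imwrite('pics/t11.png',cv2.resize(c['frame'][190:300,310:420,::-1],None,fx=5,fy=5,interpolation=3))
c=grab('scene'); cv2.imwrite('pics/s11.png',cv2.resize(c['frame'][190:290,220:340,::-1],None,fx=6,fy=6,interpolation=3))"
```

```text
tool yaw as block ang 216.15 r 0.1181 d 0.0177 z 0.0654 push F 5.16 along -1.57 Fz 3.65 t 13.5
217 [-0.006 -0.    -0.001] [-0.    -0.001 -0.009]
218.5 [-0.012 -0.001 -0.001] [-0.    -0.001 -0.026]
220 [-0.018 -0.001 -0.001] [-0.    -0.001 -0.043]
221.5 [-0.025 -0.002 -0.001] [-0.    -0.001 -0.059]
223 [-0.031 -0.002 -0.001] [-0.    -0.001 -0.076]
224 [-0.035 -0.002 -0.001] [-0.    -0.001 -0.087]
225 [-0.039 -0.002 -0.001] [-0.    -0.001 -0.098]
226 [-0.043 -0.002 -0.001] [-0.    -0.001 -0.109]
```

View pics/w11.png

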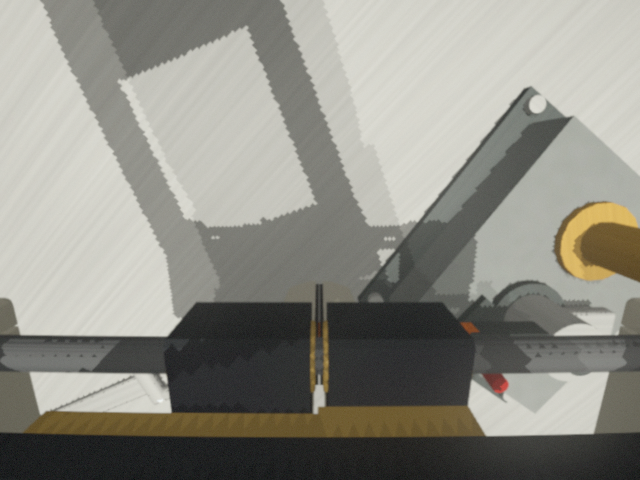

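View pics/s11.png

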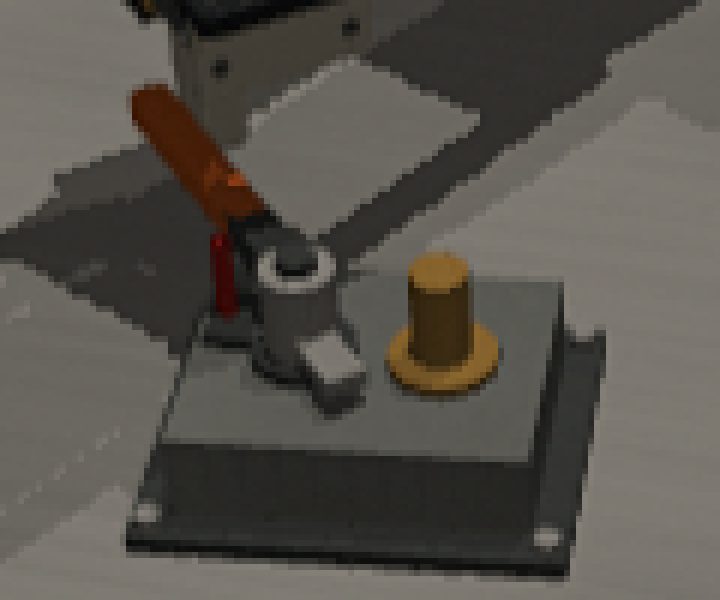

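The lever, at about 216°, is nearing the red pin, so I'll slow down and use short calls with force checks.

Request:
jog_arm(motion=[0,-0.006,0,0,0,-0.001,-0.009,0,-0.012,-0.001,0,0,-0.001,-0.026,0,-0.018,-0.001,0,0,-0.001,-0.043,0,-0.022,-0.002,0,0,-0.001,-0.052])

```text
t: 14.05
tool_pos: [0.5079, -0.1932, 0.0652]
orientation: [-1.11, -2.938, 0.001]
force: [-2.9, 5.6, 2.4]
opening: 0.0005
```

```bash
python3 -c "
from h import *
rows([222,222.5,223,223.5,224,225])"
```

```text
tool yaw as block ang 220.74 r 0.1184 d 0.0164 z 0.0652 push F 5.86 along -2.32 Fz 2.39 t 14.05
222 [-0.005  0.    -0.002] [-0.001 -0.001 -0.014]
222.5 [-0.007 -0.    -0.002] [-0.001 -0.001 -0.02 ]
223 [-0.009 -0.    -0.002] [-0.001 -0.001 -0.025]
223.5 [-0.011 -0.001 -0.002] [-0.001 -0.001 -0.031]
224 [-0.013 -0.001 -0.002] [-0.001 -0.001 -0.036]
225 [-0.017 -0.001 -0.002] [-0.001 -0.001 -0.047]
```

Request:
jog_arm(motion=[0,-0.004,0,-0.001,0,0,-0.009,0,-0.007,0,-0.001,0,0,-0.018,0,-0.01,-0.001,-0.001,0,0,-0.027,0,-0.013,-0.001,-0.001,0,0,-0.036])

```text
t: 14.45
tool_pos: [0.5118, -0.1976, 0.0653]
orientation: [-1.026, -2.966, 0.001]
force: [-4.7, 3.0, 2.1]
opening: 0.0003
```

```bash
python3 -c "
from h import *
rows([224.5,225,225.5,226])"
```

```text
tool yaw as block ang 224.0 r 0.1183 d 0.0174 z 0.0653 push F 5.56 along 0.58 Fz 2.1 t 14.45
224.5 [-0.004  0.    -0.001] [-0.001 -0.002 -0.006]
225 [-0.006  0.    -0.001] [-0.001 -0.002 -0.011]
225.5 [-0.008 -0.    -0.001] [-0.001 -0.002 -0.017]
226 [-0.01  -0.    -0.001] [-0.001 -0.002 -0.022]
```

Request:
jog_arm(motion=[0,-0.004,0,-0.001,0,0,-0.006,0,-0.006,0,-0.001,0,0,-0.011,0,-0.008,0,-0.001,0,0,-0.017,0,-0.01,0,-0.001,0,0,-0.022])

```text
t: 14.85
tool_pos: [0.515, -0.2008, 0.0653]
orientation: [-0.973, -2.982, 0.002]
force: [-4.4, 0.7, 0.9]
opening: 0.0006
```

```bash
python3 -c "
from h import *
rows([226.5,227,227.5,228])"
```

```text
tool yaw as block ang 226.01 r 0.1183 d 0.017 z 0.0653 push F 3.99 along 2.06 Fz 0.89 t 14.85
226.5 [-0.003  0.    -0.001] [-0.001 -0.003 -0.005]
227 [-0.005  0.    -0.001] [-0.001 -0.003 -0.011]
227.5 [-0.007 -0.    -0.001] [-0.001 -0.003 -0.017]
228 [-0.009 -0.    -0.001] [-0.001 -0.003 -0.022]
```

Request:
jog_arm(motion=[0,-0.003,0,-0.001,0,0,-0.005,0,-0.005,0,-0.001,0,0,-0.011,0,-0.007,0,-0.001,0,0,-0.017,0,-0.009,0,-0.001,0,0,-0.022])

```text
t: 15.25
tool_pos: [0.5179, -0.2037, 0.0654]
orientation: [-0.921, -2.997, 0.002]
force: [-5.6, 1.6, 1.5]
opening: 0.0004
```

```bash
python3 -c "
from h import *
rows([228.5,229,229.5,230])
c=grab('wrist'); save(c,'w12.png'); 
c=grab('scene'); cv2.imwrite('pics/s12.png',cv2.resize(c['frame'][190:290,220:340,::-1],None,fx=6,fy=6,interpolation=3))"
```

```text
tool yaw as block ang 228.01 r 0.1184 d 0.0171 z 0.0654 push F 5.5 along 1.82 Fz 1.49 t 15.25
228.5 [-0.003  0.    -0.001] [-0.002 -0.003 -0.005]
229 [-0.005  0.    -0.001] [-0.002 -0.003 -0.011]
229.5 [-0.007 -0.    -0.001] [-0.002 -0.003 -0.017]
230 [-0.009 -0.    -0.001] [-0.002 -0.003 -0.022]
```

View pics/s12.png

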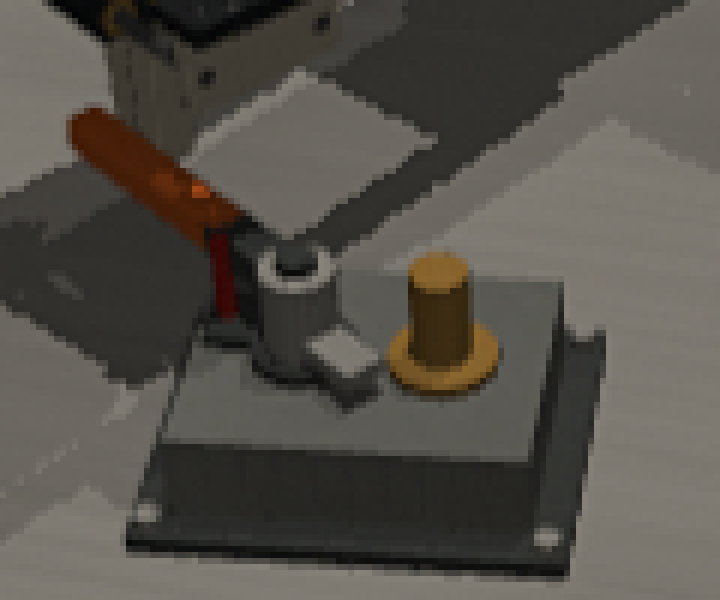

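View pics/w12.png

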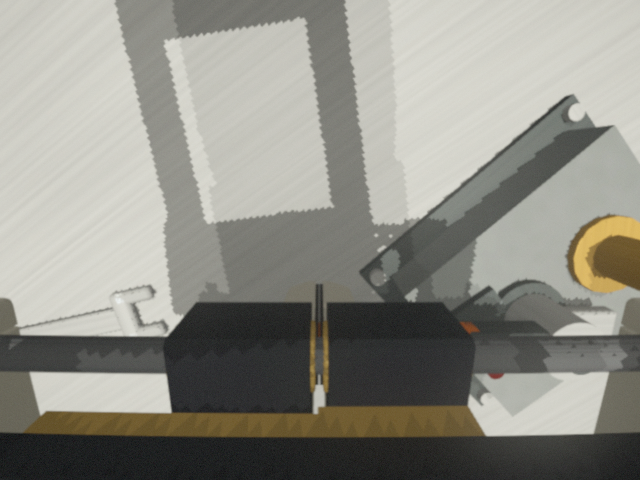

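The lever is level with the pin and still turning freely at 5.5 N. I'll keep the slow steps.

Request:
jog_arm(motion=[0,-0.003,0,-0.001,0,0,-0.005,0,-0.005,0,-0.001,0,0,-0.011,0,-0.007,0,-0.001,0,0,-0.017,0,-0.009,0,-0.001,0,0,-0.022])

```text
t: 15.75
tool_pos: [0.5211, -0.2065, 0.0655]
orientation: [-0.868, -3.012, 0.003]
force: [-5.2, 1.5, 0.9]
opening: 0.0001
```

```bash
python3 -c "
from h import *
rows([230.5,231,231.5,232,232.5])"
```

```text
tool yaw as block ang 229.99 r 0.1184 d 0.017 z 0.0655 push F 5.16 along 1.52 Fz 0.92 t 15.75
230.5 [-0.003  0.    -0.001] [-0.002 -0.004 -0.006]
231 [-0.005  0.    -0.001] [-0.002 -0.004 -0.011]
231.5 [-0.007 -0.    -0.001] [-0.002 -0.004 -0.017]
232 [-0.009 -0.    -0.001] [-0.002 -0.004 -0.022]
232.5 [-0.011 -0.    -0.001] [-0.002 -0.004 -0.028]
```

Request:
jog_arm(motion=[0,-0.003,0,-0.001,0,0,-0.005,0,-0.005,0,-0.001,0,0,-0.011,0,-0.007,0,-0.001,0,0,-0.017,0,-0.009,0,-0.001,0,0,-0.022,0,-0.011,0,-0.001,0,0,-0.028,0,-0.013,0,-0.001,0,0,-0.034])

```text
t: 16.35
tool_pos: [0.5258, -0.2103, 0.0655]
orientation: [-0.787, -3.032, 0.004]
force: [-6.7, -0.7, 1.3]
opening: 0.0006
```

```bash
python3 -c "
from h import *
rows([233.5,234,234.5,235,235.5,236])
c=grab('scene'); cv2.imwrite('pics/s13.png',cv2.resize(c['frame'][190:290,220:340,::-1],None,fx=6,fy=6,interpolation=3))"
```

```text
tool yaw as block ang 233.06 r 0.1184 d 0.0173 z 0.0655 push F 5.5 along 3.9 Fz 1.33 t 16.35
233.5 [-0.003  0.001 -0.001] [-0.003 -0.005 -0.005]
234 [-0.006  0.    -0.001] [-0.003 -0.005 -0.01 ]
234.5 [-0.008  0.    -0.001] [-0.003 -0.005 -0.016]
235 [-0.01  -0.    -0.001] [-0.003 -0.005 -0.022]
235.5 [-0.012 -0.    -0.001] [-0.003 -0.005 -0.027]
236 [-0.014 -0.001 -0.001] [-0.003 -0.005 -0.033]
```

View pics/s13.png

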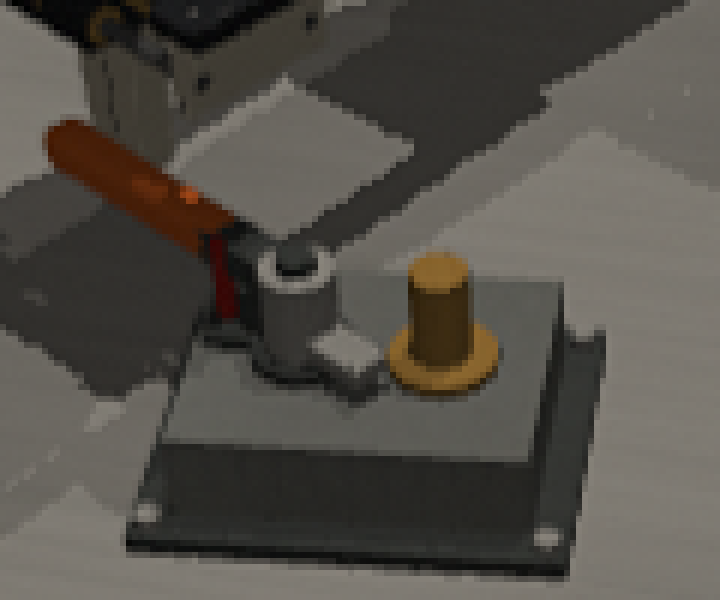

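The nose reaches the flange at about 237°, so I'll use very small steps through there.

Request:
jog_arm(motion=[0,-0.003,0,-0.001,-0.001,-0.002,-0.005,0,-0.006,0,-0.001,-0.002,-0.004,-0.01,0,-0.008,0,-0.001,-0.003,-0.005,-0.016,0,-0.01,0,-0.001,-0.003,-0.005,-0.022,0,-0.012,0,-0.001,-0.003,-0.005,-0.027,0,-0.014,-0.001,-0.001,-0.003,-0.005,-0.033])

```text
t: 17.0
tool_pos: [0.5311, -0.2142, 0.0654]
orientation: [-0.708, -3.059, -0.0]
force: [-4.1, 3.0, -1.4]
opening: 0.0003
```

```bash
python3 -c "
from h import *
rows([236.5,237,237.5,238])"
```

```text
tool yaw as block ang 236.09 r 0.1184 d 0.0171 z 0.0654 push F 5.0 along -0.86 Fz -1.45 t 17.0
236.5 [-0.003  0.001 -0.001] [-0.    -0.001 -0.005]
237 [-0.005  0.    -0.001] [-0.    -0.001 -0.01 ]
237.5 [-0.007  0.    -0.001] [-0.    -0.001 -0.016]
238 [-0.009 -0.    -0.001] [-0.    -0.001 -0.021]
```

Request:
jog_arm(motion=[0,-0.003,0,-0.001,0,0,-0.005,0,-0.005,0,-0.001,0,0,-0.01,0,-0.007,0,-0.001,0,0,-0.016])

```text
t: 17.3
tool_pos: [0.5337, -0.2159, 0.0655]
orientation: [-0.669, -3.067, 0.0]
force: [-4.9, 0.6, 0.2]
opening: 0.0001
```

```bash
python3 -c "
from h import *
rows([238,238.5,239,239.5])"
```

```text
tool yaw as block ang 237.55 r 0.1184 d 0.017 z 0.0655 push F 4.69 along 1.5 Fz 0.2 t 17.3
238 [-0.003  0.001 -0.001] [-0.    -0.002 -0.005]
238.5 [-0.005  0.    -0.001] [-0.    -0.002 -0.011]
239 [-0.007  0.    -0.001] [-0.    -0.002 -0.016]
239.5 [-0.009 -0.    -0.001] [-0.    -0.002 -0.022]
```

Request:
jog_arm(motion=[0,-0.003,0,-0.001,0,-0.001,-0.005,0,-0.005,0,-0.001,0,-0.002,-0.011,0,-0.007,0,-0.001,0,-0.002,-0.016])

```text
t: 17.6
tool_pos: [0.5362, -0.2176, 0.0655]
orientation: [-0.63, -3.077, 0.002]
force: [-5.4, -0.3, 0.5]
opening: 0.0003
```

```bash
python3 -c "
from h import *
rows([239.5,240,240.5,241,241.5])"
```

```text
tool yaw as block ang 239.02 r 0.1185 d 0.0171 z 0.0655 push F 4.81 along 2.39 Fz 0.52 t 17.6
239.5 [-0.003  0.001 -0.001] [-0.001 -0.    -0.005]
240 [-0.005  0.    -0.001] [-0.001 -0.    -0.011]
240.5 [-0.007  0.    -0.001] [-0.001 -0.    -0.016]
241 [-0.009 -0.    -0.001] [-0.001 -0.    -0.022]
241.5 [-0.011 -0.    -0.001] [-0.001 -0.    -0.028]
```

Request:
jog_arm(motion=[0,-0.003,0,-0.001,0,0,-0.005,0,-0.005,0,-0.001,0,0,-0.011,0,-0.007,0,-0.001,0,0,-0.016,0,-0.009,0,-0.001,0,0,-0.022])

```text
t: 18.0
tool_pos: [0.5398, -0.2196, 0.0655]
orientation: [-0.576, -3.086, 0.003]
force: [-5.6, -0.1, 0.6]
opening: 0.0005
```

```bash
python3 -c "
from h import *
rows([241.5,242,242.5,243,243.5])"
```

```text
tool yaw as block ang 241.02 r 0.1185 d 0.0172 z 0.0655 push F 5.14 along 2.13 Fz 0.59 t 18.0
241.5 [-0.003  0.001 -0.001] [-0.001 -0.001 -0.005]
242 [-0.005  0.    -0.001] [-0.001 -0.001 -0.011]
242.5 [-0.007  0.    -0.001] [-0.001 -0.001 -0.016]
243 [-0.009 -0.    -0.001] [-0.001 -0.001 -0.022]
243.5 [-0.012 -0.    -0.001] [-0.001 -0.001 -0.028]
```

Request:
jog_arm(motion=[0,-0.003,0,-0.001,0,0,-0.005,0,-0.005,0,-0.001,0,-0.001,-0.011,0,-0.007,0,-0.001,0,-0.001,-0.016,0,-0.009,0,-0.001,0,-0.001,-0.022,0,-0.012,0,-0.001,0,-0.001,-0.028])

```text
t: 18.5
tool_pos: [0.5448, -0.2223, 0.0656]
orientation: [-0.507, -3.099, 0.004]
force: [-6.5, -0.9, -1.0]
opening: 0.0003
```

```bash
python3 -c "
from h import *
rows([244,245,246,247,248,249,250])
c=grab('scene'); cv2.imwrite('pics/s14.png',cv2.resize(c['frame'][190:290,220:340,::-1],None,fx=6,fy=6,interpolation=3))
c=grab('top'); cv2.imwrite('pics/t14.png',cv2.resize(c['frame'][190:300,310:420,::-1],None,fx=5,fy=5,interpolation=3))"
```

```text
tool yaw as block ang 243.57 r 0.1185 d 0.0168 z 0.0656 push F 5.91 along 2.88 Fz -0.99 t 18.5
244 [-0.002  0.001 -0.001] [-0.002 -0.001 -0.005]
245 [-0.007  0.    -0.001] [-0.002 -0.001 -0.016]
246 [-0.011 -0.    -0.001] [-0.002 -0.001 -0.027]
247 [-0.015 -0.001 -0.001] [-0.002 -0.001 -0.038]
248 [-0.019 -0.001 -0.001] [-0.002 -0.001 -0.049]
249 [-0.023 -0.001 -0.001] [-0.002 -0.001 -0.06 ]
250 [-0.027 -0.001 -0.001] [-0.002 -0.001 -0.071]
```

View pics/s14.png

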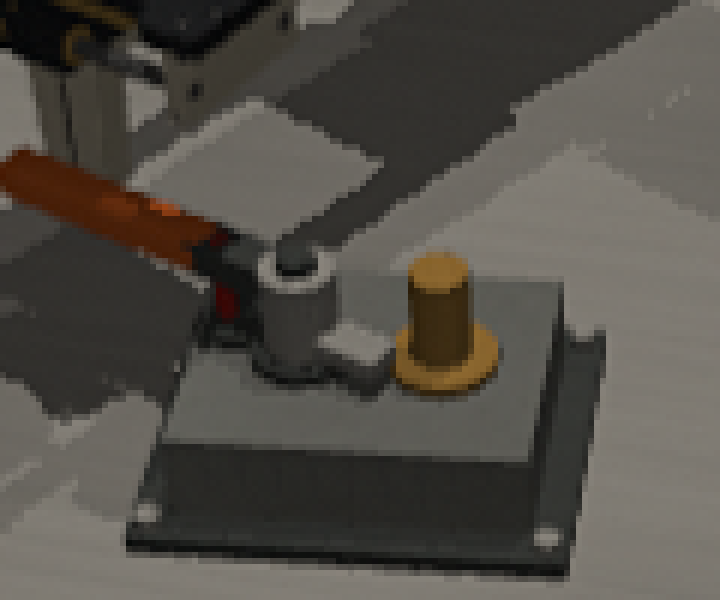

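View pics/t14.png

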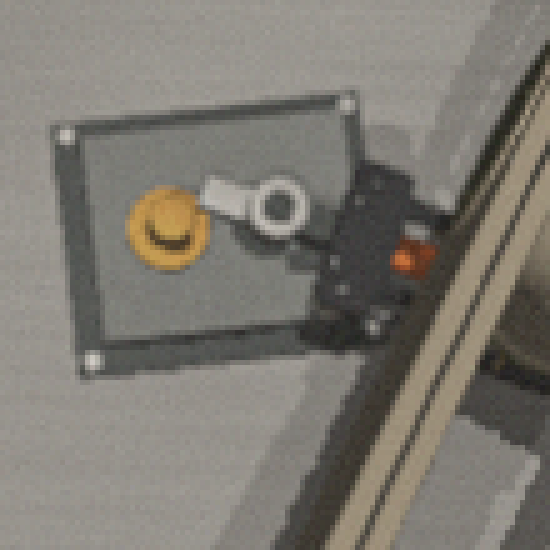

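The nose is now going over the flange with no rise in force. The lever meets no resistance at the red pin, so the stop must come later, near -y. I'll continue.

Request:
jog_arm(motion=[0,-0.002,0,-0.001,0,0,-0.005,0,-0.007,0,-0.001,-0.001,-0.001,-0.016,0,-0.011,0,-0.001,-0.002,-0.001,-0.027,0,-0.015,-0.001,-0.001,-0.002,-0.001,-0.038,0,-0.019,-0.001,-0.001,-0.002,-0.001,-0.049,0,-0.023,-0.001,-0.001,-0.002,-0.001,-0.06])

```text
t: 19.2
tool_pos: [0.555, -0.2269, 0.0656]
orientation: [-0.359, -3.12, 0.001]
force: [-5.2, -0.8, -1.5]
opening: 0.0004
```

```bash
python3 -c "
from h import *
rows([250,251,252,253,254,255,256])"
```

```text
tool yaw as block ang 249.01 r 0.1186 d 0.0169 z 0.0656 push F 4.88 along 1.97 Fz -1.55 t 19.2
250 [-0.005  0.001 -0.001] [-0.    -0.001 -0.011]
251 [-0.009  0.    -0.001] [-0.    -0.001 -0.022]
252 [-0.013 -0.    -0.001] [-0.    -0.001 -0.033]
253 [-0.017 -0.001 -0.001] [-0.    -0.001 -0.044]
254 [-0.022 -0.001 -0.001] [-0.    -0.001 -0.055]
255 [-0.026 -0.001 -0.001] [-0.    -0.001 -0.067]
256 [-0.03  -0.001 -0.001] [-0.    -0.001 -0.078]
```

Request:
jog_arm(motion=[0,-0.005,0.001,-0.001,0,0,-0.011,0,-0.009,0,-0.001,0,0,-0.022,0,-0.013,0,-0.001,0,0,-0.033,0,-0.017,-0.001,-0.001,0,-0.001,-0.044,0,-0.022,-0.001,-0.001,0,-0.001,-0.055,0,-0.026,-0.001,-0.001,0,-0.001,-0.067])

```text
t: 19.8
tool_pos: [0.567, -0.231, 0.0656]
orientation: [-0.193, -3.135, 0.002]
force: [-5.6, -0.9, -1.7]
opening: 0.0003
```

```bash
python3 -c "
from h import *
rows([256,257,258,258.5,259,259.5,260])"
```

```text
tool yaw as block ang 255.09 r 0.1187 d 0.017 z 0.0656 push F 5.47 along 1.62 Fz -1.68 t 19.8
256 [-0.005  0.001 -0.001] [-0.001 -0.    -0.01 ]
257 [-0.009  0.    -0.001] [-0.001 -0.    -0.021]
258 [-0.013  0.    -0.001] [-0.001 -0.    -0.032]
258.5 [-0.015 -0.    -0.001] [-0.001 -0.    -0.038]
259 [-0.017 -0.    -0.001] [-0.001 -0.    -0.043]
259.5 [-0.019 -0.    -0.001] [-0.001 -0.001 -0.049]
260 [-0.021 -0.001 -0.001] [-0.001 -0.001 -0.055]
```

Request:
jog_arm(motion=[0,-0.005,0.001,-0.001,0,0,-0.01,0,-0.009,0,-0.001,0,0,-0.021,0,-0.013,0,-0.001,0,0,-0.032,0,-0.017,0,-0.001,0,0,-0.043,0,-0.021,-0.001,-0.001,0,0,-0.055])

```text
t: 20.3
tool_pos: [0.5769, -0.2334, 0.0656]
orientation: [-0.057, -3.139, 0.003]
force: [-5.6, 0.7, -0.9]
opening: 0.0007
```

```bash
python3 -c "
from h import *
rows([260.5,261,261.5,262])
c=grab('scene'); cv2.imwrite('pics/s15.png',cv2.resize(c['frame'][190:290,200:320,::-1],None,fx=6,fy=6,interpolation=3))"
```

```text
tool yaw as block ang 260.08 r 0.1188 d 0.0174 z 0.0656 push F 5.65 along -0.45 Fz -0.89 t 20.3
260.5 [-0.003  0.001 -0.001] [-0.001 -0.001 -0.005]
261 [-0.006  0.001 -0.001] [-0.001 -0.001 -0.01 ]
261.5 [-0.008  0.001 -0.001] [-0.001 -0.001 -0.016]
262 [-0.01   0.001 -0.001] [-0.001 -0.001 -0.021]
```

View pics/s15.png

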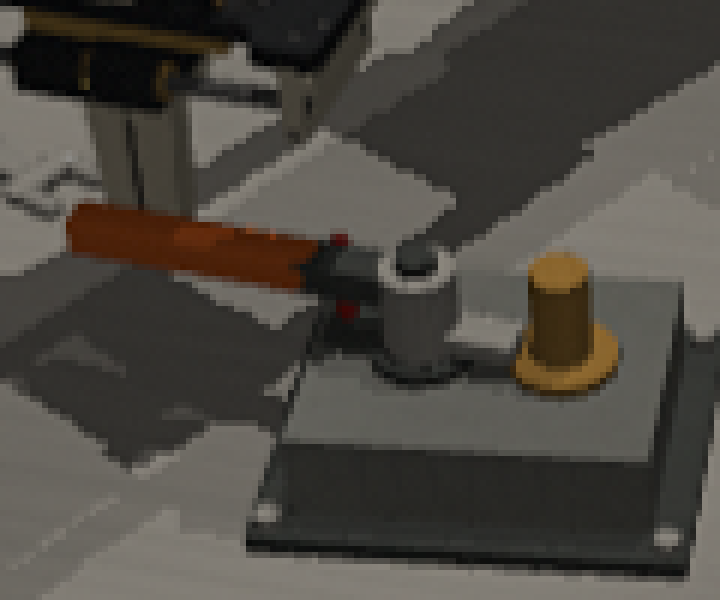

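The nose is over the flange at about 260°. The stop should come within about 3–17° more, so short steps from here.

Request:
jog_arm(motion=[0,-0.003,0.001,-0.001,0,0,-0.005,0,-0.006,0.001,-0.001,0,0,-0.01,0,-0.008,0.001,-0.001,0,0,-0.016])

```text
t: 20.65
tool_pos: [0.5806, -0.2339, 0.0658]
orientation: [-0.016, -3.139, 0.005]
force: [-7.0, -2.8, -1.5]
opening: 0.0001
```

```bash
python3 -c "
from h import *
rows([262,262.5,263])"
```

```text
tool yaw as block ang 261.58 r 0.1188 d 0.0167 z 0.0658 push F 6.97 along 2.89 Fz -1.46 t 20.65
262 [-0.002  0.001 -0.   ] [-0.002 -0.002 -0.005]
262.5 [-0.004  0.001 -0.   ] [-0.002 -0.002 -0.01 ]
263 [-0.006  0.001 -0.   ] [-0.002 -0.002 -0.016]
```

Request:
jog_arm(motion=[0,-0.002,0.001,0,0,0,-0.005,0,-0.004,0.001,0,0,0,-0.01,0,-0.006,0.001,0,0,0,-0.016])

```text
t: 20.95
tool_pos: [0.5833, -0.2344, 0.0657]
orientation: [0.024, -3.138, 0.007]
force: [-6.4, -3.1, -0.3]
opening: 0.0003
```

```bash
python3 -c "
from h import *
rows([263,263.5,264,264.5])"
```

```text
tool yaw as block ang 263.01 r 0.1189 d 0.017 z 0.0657 push F 6.47 along 2.99 Fz -0.25 t 20.95
263 [-0.001  0.002 -0.001] [-0.003 -0.002  0.   ]
263.5 [-0.003  0.001 -0.001] [-0.003 -0.002 -0.005]
264 [-0.005  0.001 -0.001] [-0.003 -0.002 -0.011]
264.5 [-0.007  0.001 -0.001] [-0.003 -0.002 -0.017]
```

Request:
jog_arm(motion=[0,-0.003,0.001,0,0,0,-0.005,0,-0.005,0.001,0,-0.001,-0.001,-0.011])

```text
t: 21.15
tool_pos: [0.5856, -0.2346, 0.0656]
orientation: [0.051, -3.139, 0.006]
force: [-5.9, -2.5, -0.6]
opening: 0.0004
```

```bash
python3 -c "
from h import *
rows([264.5,265,265.5])"
```

```text
tool yaw as block ang 264.0 r 0.1189 d 0.0168 z 0.0656 push F 6.01 along 2.29 Fz -0.59 t 21.15
264.5 [-0.003  0.001 -0.001] [-0.002 -0.001 -0.006]
265 [-0.005  0.001 -0.001] [-0.002 -0.001 -0.011]
265.5 [-0.007  0.001 -0.001] [-0.002 -0.001 -0.017]
```

Request:
jog_arm(motion=[0,-0.003,0.001,0,0,0,-0.006,0,-0.005,0.001,0,-0.001,-0.001,-0.011])

```text
t: 21.35
tool_pos: [0.5878, -0.2349, 0.0656]
orientation: [0.078, -3.139, 0.006]
force: [-6.2, -2.3, -1.2]
opening: 0.0006
```

```bash
python3 -c "
from h import *
rows([265.5,266,266.5])"
```

```text
tool yaw as block ang 264.99 r 0.1189 d 0.0166 z 0.0656 push F 6.35 along 1.98 Fz -1.2 t 21.35
265.5 [-0.002  0.002 -0.001] [-0.002 -0.001 -0.006]
266 [-0.004  0.001 -0.001] [-0.002 -0.001 -0.011]
266.5 [-0.006  0.001 -0.001] [-0.002 -0.001 -0.017]
```

Request:
jog_arm(motion=[0,-0.002,0.001,0,0,0,-0.006,0,-0.004,0.001,0,-0.001,-0.001,-0.011])

```text
t: 21.55
tool_pos: [0.5896, -0.2351, 0.0656]
orientation: [-0.105, 3.14, -0.005]
force: [-5.3, -1.6, -0.2]
opening: 0.0006
```

```bash
python3 -c "
from h import *
rows([266.5,267,267.5])"
```

```text
tool yaw as block ang 265.98 r 0.1189 d 0.0169 z 0.0656 push F 5.44 along 1.29 Fz -0.18 t 21.55
266.5 [-0.003  0.002 -0.001] [-0.002 -0.    -0.006]
267 [-0.005  0.001 -0.001] [-0.002 -0.    -0.011]
267.5 [-0.007  0.001 -0.001] [-0.002 -0.    -0.017]
```

Request:
jog_arm(motion=[0,-0.003,0.001,0,0,0,-0.006,0,-0.005,0.001,0,-0.001,0,-0.011])

```text
t: 21.75
tool_pos: [0.5905, -0.2353, 0.0653]
orientation: [0.132, -3.136, 0.004]
force: [-13.6, -2.8, 3.0]
opening: 0.0002
```

```bash
python3 -c "
from h import *
rows([267.5,268,268.5])"
```

```text
tool yaw as block ang 266.96 r 0.1189 d 0.018 z 0.0653 push F 13.81 along 1.67 Fz 3.01 t 21.75
267.5 [-0.005  0.002 -0.001] [-0.001 -0.002 -0.006]
268 [-0.007  0.001 -0.001] [-0.001 -0.002 -0.012]
268.5 [-0.009  0.001 -0.001] [-0.001 -0.002 -0.017]
```

The force jumped to 13.8 N at about 266.5°, which is the hard stop and matches the 266.6° I estimated from the pin. I'll hold that lean.

Request:
jog_arm(motion=[0,-0.003,0.0,0,0,0,0,0,-0.003,0.0,0,0,0,0])

```text
t: 21.95
tool_pos: [0.5905, -0.2355, 0.0651]
orientation: [0.131, -3.132, 0.003]
force: [-12.3, 1.5, 4.4]
opening: 0.0007
```

```bash
python3 -c "
from h import *
meas();meas()"
```

```text
tool yaw as block ang 266.92 r 0.1191 d 0.018 z 0.0651 push F 12.17 along -2.52 Fz 4.4 t 21.95
tool yaw as block ang 266.92 r 0.1191 d 0.018 z 0.0651 push F 12.17 along -2.52 Fz 4.4 t 21.95
```

Request:
jog_arm(motion=[0,-0.0035,0.0,0,0,0,0,0,-0.0035,0.0,0,0,0,0,0,-0.0035,0.0,0,0,0,0,0,-0.0035,0.0,0,0,0,0,0,-0.0035,0.0,0,0,0,0,0,-0.0035,0.0,0,0,0,0,0,-0.0035,0.0,0,0,0,0])

```text
t: 22.65
tool_pos: [0.5905, -0.2354, 0.065]
orientation: [0.13, -3.129, 0.003]
force: [-13.0, 1.0, 5.9]
opening: 0.0004
```

```bash
python3 -c "
from h import *
meas()"
```

```text
tool yaw as block ang 266.9 r 0.1191 d 0.0179 z 0.065 push F 12.9 along -2.05 Fz 5.89 t 22.65
```

The lean held at 12–14 N for 0.9 s without any further movement. Now I'll back off, lift and look.

Request:
jog_arm(motion=[0,0.01,0,0,0,0,0,0,0.03,0,0,0,0,0,0,0.06,0,0,0,0,0,0,0.08,0,-0.02,0,0,0,0,0.09,0,-0.1,0,0,0,0,0.09,0,-0.2,0,0,0,0,0.09,0,-0.3,0,0,0,0,0.09,0,-0.36,0,0,0])

```text
t: 23.45
tool_pos: [0.5488, -0.2397, 0.2512]
orientation: [0.13, -3.136, 0.009]
force: [-0.1, 0.0, 0.3]
opening: 0.0
```

Request:
jog_arm(motion=[0,0.1,-0.1,0,0,0,0,0,0.2,-0.2,0,0,0,0,0,0.3,-0.2,0,0,0,0,0,0.4,-0.2,0,0,0,0,0,0.4,-0.2,0,0,0,0,0,0.4,-0.2,0,0,0,0])

```text
t: 24.05
tool_pos: [0.3547, -0.3575, 0.2531]
orientation: [0.124, -3.137, 0.013]
force: [0.1, -1.2, -0.0]
opening: 0.0006
```

```bash
python3 -c "
from h import *
import pickle
meas()
c=grab('scene'); pickle.dump(c,open('sF.pkl','wb')); cv2.imwrite('pics/sF.png',cv2.resize(c['frame'][190:290,200:320,::-1],None,fx=6,fy=6,interpolation=3))
c=grab('top'); pickle.dump(c,open('tF.pkl','wb')); cv2.imwrite('pics/tF.png',cv2.resize(c['frame'][190:300,310:420,::-1],None,fx=5,fy=5,interpolation=3)); save(c,'tFfull.png')"
```

```text
tool yaw as block ang 266.66 r 0.2223 d 0.2621 z 0.2531 push F 0.01 along 1.19 Fz -0.0 t 24.05
```

View pics/sF.png

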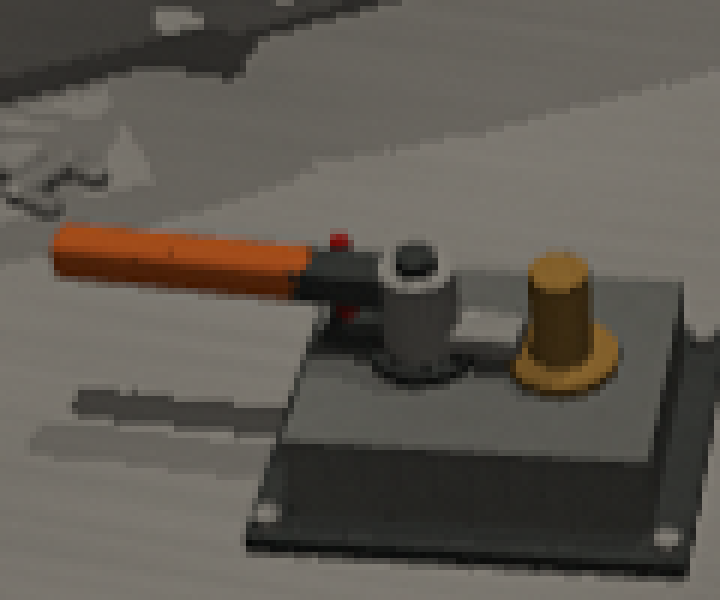

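View pics/tFfull.png

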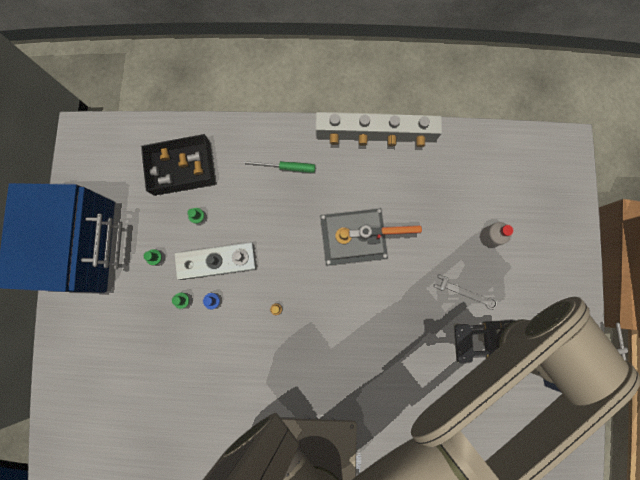

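View pics/tF.png

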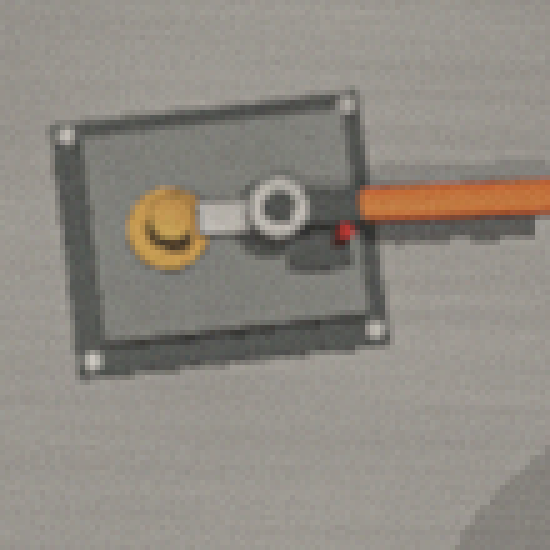

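```bash
python3 - <<'E'
from h import *
import pickle
c=pickle.load(open("tF.pkl","rb")); s=pickle.load(open("sF.pkl","rb"))
hsv=cv2.cvtColor(c["frame"],cv2.COLOR_RGB2HSV)
m=cv2.inRange(hsv,(3,150,80),(16,255,255)); m[:,:381]=0; m[:,425:]=0;m[:220]=0;m[242:]=0
k=max(cv2.findContours(m,0,1)[0],key=cv2.contourArea); B=cv2.boxPoints(cv2.minAreaRect(k)); Q=onplane(c,B,.088)[:,:2]
ls=[np.linalg.norm(Q[i]-Q[(i+1)%4]) for i in range(4)]
i=int(np.argmin(ls)); a=(Q[i]+Q[(i+1)%4])/2; b=(Q[(i+2)%4]+Q[(i+3)%4])/2
if np.linalg.norm(a-Pv)>np.linalg.norm(b-Pv): a,b=b,a
d=(b-a)/np.linalg.norm(b-a); print("lever block ang top",np.degrees(np.arctan2(d[1],d[0])-B0)%360)
pin=onplane(c,[(378.6,235.8)],.082)[0][:2]; v=pin-a; print("pin offset from lever line (top)",d[0]*v[1]-d[1]*v[0])
hub=onplane(c,[(365.7,231.2)],.088)[0][:2]; e=b-hub; print("via hub",np.degrees(np.arctan2(e[1],e[0])-B0)%360)
E
```

```text
lever block ang top 266.22273504930354
pin offset from lever line (top) -0.012276895331630379
via hub 266.15067010581254
```

The lever is at 266.2° and its side is 12–13 mm from the pin's centre, so the two are touching. The plug is seated with the nose over its flange, and the other objects look unmoved. Handing in.

```bash
python3 -c "
from plant import close_job
print(close_job())"
```

```text
the job is handed in; nothing more can be done
None
```

The brass plug is seated in the block's port, and the handle is at its end stop with its nose over the plug's flange. I handed the job in at about 24 s; `close_job()` gives no verdict.

- **Plug:** I pressed it in with about 18 N until the flange met the block, then released it. In the views afterwards the flange lies flat, and the nose swung over it without catching.
- **Handle:** I pushed it round with shut fingers at about 4–8 N until the force jumped to 13.8 N at the stop, at about 266° in the block's frame. I held 12–14 N (force readings at the end of each move) for about 0.9 s, with no further movement, then backed away.
- **Last checks:** The top view puts the lever at 266.2°, with its side about 12 mm from the red pin's centre (13 mm would be contact). The other objects look unmoved, and the robot is touching nothing.

**One disagreement:** the red pin stands on the lever's trailing side at the end, not the leading side as described. The lever swept past it with no resistance. I took the hard stop from the force jump; its angle matched the 266.6° I had worked out from the pin.

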